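# Set the slide-mounting station straight

### The job

Set the slide-mounting station straight: pile all the white cover-glass boxes on the low aluminium plate, right way up, one on another, each centred on the plate and lengthwise along it, so that they make one straight, square column. Stand the tipped brown dropper bottles upright in the grey bottle lane, in the gaps between the vials. Leave the vials standing and the other things on the bench where they are.

Things in the scene. Friction and masses are not known exactly. Their poses are not given: they have to be found in the camera images.
- plate: Fixed low aluminium plate on the worktop, 50 x 80 mm, top face 5 mm above the worktop. Origin at the centre of its underside, z up, y along its 80 mm length, which runs roughly along the front edge of the worktop (the edge is at x = 0.44 m). Its place and yaw vary.
- box_1: Loose white cover-glass box, a closed plain box 34 wide (x) x 64 long (y) x 18 mm high (z), about 30 g; all such boxes are alike. Origin at the centre of its underside; z up as it lies at the start. Four or five of the five boxes are present.
- box_2: Loose white cover-glass box, a closed plain box 34 wide (x) x 64 long (y) x 18 mm high (z), about 30 g; all such boxes are alike. Origin at the centre of its underside; z up as it lies at the start. Four or five of the five boxes are present.
- box_3: Loose white cover-glass box, a closed plain box 34 wide (x) x 64 long (y) x 18 mm high (z), about 30 g; all such boxes are alike. Origin at the centre of its underside; z up as it lies at the start. Four or five of the five boxes are present.
- box_4: Loose white cover-glass box, a closed plain box 34 wide (x) x 64 long (y) x 18 mm high (z), about 30 g; all such boxes are alike. Origin at the centre of its underside; z up as it lies at the start. Four or five of the five boxes are present.
- box_5: Loose white cover-glass box, a closed plain box 34 wide (x) x 64 long (y) x 18 mm high (z), about 30 g; all such boxes are alike. Origin at the centre of its underside; z up as it lies at the start. Four or five of the five boxes are present.
- lane: Fixed grey bottle lane, a shallow straight trough, 340 mm long (y), 62 mm wide (x). Its floor is 3 mm above the worktop, between two side rails 4 mm thick and 10 mm high; 54 mm free width between them; ends open. Origin at the centre of its underside, z up. Its place and yaw vary. Three upright vials stand in it, at about y = -150, 0 and +150 mm of its frame, leaving two free gaps centred near y = -75 and +75 mm.
- stage_corner (a point): Fixed: front left corner of the stage of the microscope that stands on the right, 165 mm above the worktop; the stage reaches from here to the back and to the right, over the worktop. The eyepieces are 410 mm up, 0.13 m nearer the robot and 0.1 m further right.
- analyser_corner (a point): Fixed: front right foot of the tall analyser that stands on the left; its case reaches from here to the back and to the left. A display on its right side, 180 mm up and more, begins 80 mm behind this corner and reaches up to 190 mm to the right of it. A door handle stands 20 mm out of its front.
- bottle_1: Loose brown dropper bottle, about 75 g, lying on its side on the worktop at the start: round body 35 mm across and 60 mm long, then a black dropper cap 22 mm across up to 104 mm. Origin at the centre of its base; its z axis runs from base to cap (level when lying, up when standing). Stands by itself if it is let go within about 0.2 rad of upright; lying, it rests where it is and rolls only if pushed.
- bottle_2: Loose brown dropper bottle, about 75 g, lying on its side on the worktop at the start: round body 35 mm across and 60 mm long, then a black dropper cap 22 mm across up to 104 mm. Origin at the centre of its base; its z axis runs from base to cap (level when lying, up when standing). Stands by itself if it is let go within about 0.2 rad of upright; lying, it rests where it is and rolls only if pushed.
- vial_1: Loose glass vial with cap standing in the lane, 18 mm across, 58 mm high, 16 g, easily knocked over. Origin at the centre of its base, z up. To be left standing where it is.
- vial_2: Loose glass vial with cap standing in the lane, 18 mm across, 58 mm high, 16 g, easily knocked over. Origin at the centre of its base, z up. To be left standing where it is.
- vial_3: Loose glass vial with cap standing in the lane, 18 mm across, 58 mm high, 16 g, easily knocked over. Origin at the centre of its base, z up. To be left standing where it is.
- tally_counter: Loose hand tally counter, 60 x 54 x 18 mm. Origin at the centre of its underside. A bystander, to be left where it is.
- petri_dish: Loose covered petri dish, 62 mm across, 15 mm high. Origin at the centre of its underside. A bystander, to be left where it is.
- tape_roll: Loose roll of tape lying flat, 60 mm across, 19 mm high. Origin at the centre of its underside. A bystander, to be left where it is.

How it is judged (in metres and radians):
At the end, for the whole second after the job is handed in: Each box present is over the plate, centre within 8 mm of its centre and 7 mm of each other box, level, right way up, length within 0.1 rad of the plate. Bottles and vials stand within 0.1 rad of upright on the lane floor. Vials and bystanders within 30 mm of their start. All at rest (horizontal distance between each of box_1, box_2, box_3, box_4, box_5 and plate below 0.008 m and angle between the y axis of each of box_1, box_2, box_3, box_4, box_5 and the y axis of plate, either way round below 0.1 rad and angle between each of box_1, box_2, box_3, box_4, box_5's own z axis and vertical below 0.06 rad and linear speed of each of box_1, box_2, box_3, box_4, box_5, bottle_1, bottle_2, vial_1, vial_2, vial_3 below 0.02 m/s and height (world z) of each of box_1, box_2, box_3, box_4, box_5 above 0.003 m and horizontal distance between box_1 and box_2 below 0.007 m and horizontal distance between each of box_1, box_2 and box_3 below 0.007 m and horizontal distance between each of box_1, box_2, box_3 and box_4 below 0.007 m and horizontal distance between each of box_1, box_2, box_3, box_4 and box_5 below 0.007 m and angle between each of bottle_1, bottle_2, vial_1, vial_2, vial_3's own z axis and vertical below 0.1 rad and x of bottle_1 in the frame of lane between -0.022 and 0.022 m and y of bottle_1 in the frame of lane between -0.17 and 0.17 m and height (world z) of each of bottle_1, bottle_2, vial_1, vial_2, vial_3 below 0.008 m and x of bottle_2 in the frame of lane between -0.022 and 0.022 m and y of bottle_2 in the frame of lane between -0.17 and 0.17 m and x of vial_1 in the frame of lane between -0.022 and 0.022 m and y of vial_1 in the frame of lane between -0.17 and 0.17 m and x of vial_2 in the frame of lane between -0.022 and 0.022 m and y of vial_2 in the frame of lane between -0.17 and 0.17 m and x of vial_3 in the frame of lane between -0.022 and 0.022 m and y of vial_3 in the frame of lane between -0.17 and 0.17 m and distance of each of vial_1, vial_2, vial_3, tally_counter, petri_dish, tape_roll from where it was at the start of the episode below 0.03 m); the robot touches nothing.
Of box_1, box_2, box_3, box_4, box_5 only 4 to 5 are there at a start; the rules pass over those that are not, and their reading is None.
At some moment in a run one of box_1, box_2, box_3, box_4, box_5 may be knocked a few centimetres aside while the robot is not near it.
Once in a run the grip may slacken for a moment while it holds something.
It also fails if it takes over 210 s, if anything falls off the work surface, if the arm or the gripper's body presses on something with over 40 N, if the wrist force passes 120 N, or if a joint passes its speed limit or range.

### The arm

A 6-joint arm with a two-finger parallel gripper is mounted at the origin on a cart in front of the work surface, level with it; the furniture and walls round the work are solid. World frame = base frame: x ahead of the robot, y to its left, z up, the work surface at z = 0. Lengths are in mm, angles in rad, forces in N, time in s.
With the tool pointing down it reaches from about 200 to 875 mm from the base axis. Payload 3.4 kg.
Tool frame: the origin (TCP) lies midway between the tips of the shut fingers; the grasp point (between the pads) lies behind it (bot.grip_depth is the z of the grasp point in the tool frame, in mm); z points along the fingers, y is the line along which they close (so a half turn about z gives the same grasp; the last joint's range is limited). The gripper opens to 94 mm and grips with 3 to 60 N. Pads are 16 mm wide; open, the fingers measure 119 mm over their backs; the gripper's body (75 mm by 177 mm) begins 78 mm behind the grasp point.
Start: joints at [1.174, 0.276, 1.505, -0, 1.361, -0.121], TCP at [156.599, 553.301, 205.493] pointing down, gripper open.
Joint ranges: [-2.89, 2.89], [-0.75, 2.08], [0.22, 2.7], [-1.18, 4.32], [0.11, 2.71], [-2.7, 2.7]. Speed limits (rad/s): [2.57, 2.57, 3.14, 3.14, 3.14, 3.14].

### API

Orientations are given as [roll, pitch, yaw] about the fixed x, y, z axes, in that order (R = Rz(yaw) Ry(pitch) Rx(roll)).
In Python, from station import bot gives the robot as it stands.
- The arm moves only by the tool play_rows, never from a script. Its argument "increments" is a list that holds one entry, the list of rows, each a list of 5 numbers: the finger opening in mm, from 0 to 94, then the shift along the tool's x, y, z in units of 40 mm (1.0 is 40 mm), then the turn about the tool's z in units of 6 degrees (1.0 is 6 degrees). In form: [[[grip, x, y, z, spin], ...]]. A call has 1 to 5 rows; each row shifts and turns the commanded pose from where the row before left it, along the tool's axes as they then stand; what a row does not reach is not made up. A row lasts 1/8 s, in which the tool goes at most 62.5 mm and 10.7 degrees, less where a joint would pass 70% of its speed; a pose out of reach is approached as far as the arm can. A call is refused whole if a number of a shift passes 1 or a number of a turn 1, either way. A call with a gripper value outside its range is refused whole. The fingers move at their own pace and stop on an object; "newtons" is the grip in N (left out, the last holds). Time passes only in rows, so rows that do not move let the fingers close. It gives the time, the measured TCP pose, the force, the opening and the grip force at its end, in the units of the state.
- bot.state(): the state, without advancing time (a new reading comes with each control period).
- bot.capture(name): name is "scene" or "top" or "wrist"; returns the picture (480x640x3 uint8, red, green, blue); there is no depth.
- bot.get_calibration(name): a dict with "fx", "fy", "cx", "cy" (pixels), "dist_coeffs" ([k1, k2, p1, p2, k3] as OpenCV has them; the pictures are not rectified), "rvec" (rotation vector, rad) and "tvec" (3), from world to camera coordinates, as OpenCV has them. Camera axes: x right, y down, z forward; pixel columns grow to the right and rows downward; lengths in mm; the calibration is good to about 2 mm. A picture is of the moment at which its call begins: read the wrist's pose just before it. get_calibration takes no time and is no camera call; for the wrist camera it gives the pose at the moment of the call.
- bot.job_done(): hands the job in; it is judged then, once.
Trained networks look in the newest picture that a camera, given by its name, has taken for a name from the list of things; names that differ only in an ending like _2 or _b are one class to them, and where a whole thing is asked for, a point or a joint stands for the part that bears it (a point fixed in the world has none). Each returns a list of dicts, best first, with "conf" (0 to 1); they miss things now and then, are a little off and sometimes report something else, mostly with a low value. They report only what shows in the picture. A call takes as long as a camera call.
- bot.find_in(camera, name): "position" ([row, column] in pixels, amid what is visible of it).
The state is a dict: "time": time; "joint_pos": joint angles; "joint_velocities": joint speeds; "joint_torque": joint torques, N m; "ee_pos": TCP position; "ee_rot": TCP orientation; "contact_force": force on the tool from outside, world axes, zero at the start; "moment": the same for the moment, N m; "width": opening from 0.0 (shut) to 1.0 (fully open); "finger_force": force on a finger pad.
Only numpy, scipy, OpenCV 4.12 (cv2) and the standard library are available. Lean on these libraries where they do the work, as an engineer would, in place of code of your own. Each camera call takes 0.05 s, during which the arm holds its last target. There are 200 camera calls.

## Working session

There is one attempt and no reset: what is moved stays moved. The work goes in short steps, Python scripts to look and compute and a tool call to move; the robot and the scene stay as the last step left them, time stands still between calls to the robot, and variables do not carry over. Pictures are saved under pics/ and viewed, at most 14 in all, crops included, and the job is handed in when it is done.

Besides the shell and the picture viewer there is one more tool, called after ">>>" by a JSON object that holds its "method" and its "body", one argument or row to a line. play_rows: Moves the arm, as the interface text tells. Its arguments: {"type":"object","properties":{"increments":{"type":"array"},"newtons":{"type":"number"}},"required":["increments"]}

```bash
mkdir -p pics; cat > h.py <<'E'
import numpy as np, cv2
from station import bot
def cal(n):
    c=bot.get_calibration(n); K=np.array([[c['fx'],0,c['cx']],[0,c['fy'],c['cy']],[0,0,1.]])
    return K,np.array(c['dist_coeffs'],float),np.array(c['rvec'],float).reshape(3,1),np.array(c['tvec'],float).reshape(3,1)
def px2w(c,uv,z):
    K,d,r,t=c; R=cv2.Rodrigues(r)[0]
    p=cv2.undistortPoints(np.array(uv,float).reshape(-1,1,2),K,d).reshape(-1,2)
    D=np.c_[p,np.ones(len(p))]@R; C=(-R.T@t).ravel()
    return C+D*((np.array(z)-C[2])/D[:,2])[:,None]
def w2px(c,P):
    K,d,r,t=c; return cv2.projectPoints(np.array(P,float).reshape(-1,1,3),r,t,K,d)[0].reshape(-1,2)
def snap(n,f=None):
    c=cal(n); im=bot.capture(n)
    if f: cv2.imwrite('pics/'+f,im[:,:,::-1])
    return c,im
E
python3 - <<'E'
from h import *
for n in ('scene','top','wrist'):
    c,im=snap(n,n+'0.png'); R=cv2.Rodrigues(c[2])[0]; print(n,(-R.T@c[3]).ravel().round(),R[2].round(2),c[0][0,0])
    if n!='wrist':
        for o in ('plate','box_1','lane','bottle_1','vial_1','tally_counter','petri_dish','tape_roll','stage_corner','analyser_corner'):
            for d in bot.find_in(n,o):
                if d['conf']>.25:
                    r,cc=d['position']; print(o,round(d['conf'],2),round(r),round(cc),px2w(c,[[cc,r]],10)[0].round())
print(bot.state(),bot.grip_depth)
E
```

```text
scene [-250. -472.  793.] [ 0.7   0.41 -0.59] 433.0777351641947
plate 0.51 256 272 [555. 156.  10.]
box_1 0.93 327 391 [ 473. -256.   10.]
box_1 0.78 300 342 [ 496. -111.   10.]
box_1 0.76 314 367 [ 484. -187.   10.]
box_1 0.56 283 294 [489.  35.  10.]
lane 0.83 257 356 [679. -58.  10.]
bottle_1 0.83 273 354 [609. -86.  10.]
bottle_1 0.55 292 390 [ 590. -204.   10.]
vial_1 0.51 250 350 [702. -26.  10.]
vial_1 0.48 266 400 [ 709. -186.   10.]
vial_1 0.32 275 354 [603. -90.  10.]
tally_counter 0.61 354 459 [ 477. -423.   10.]
petri_dish 0.77 240 186 [484. 433.  10.]
tape_roll 0.49 248 218 [503. 321.  10.]
tape_roll 0.44 264 398 [ 714. -176.   10.]Traceback (most recent call last):
  File "<stdin>", line 6, in <module>
ValueError: it knows: bottle, box, lane, petri_dish, plate, tally_counter, tape_roll, vial
```

View pics/scene0.png

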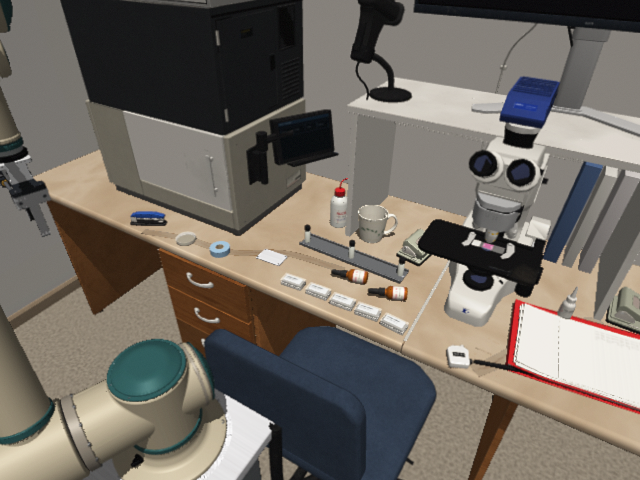

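Scene view: five boxes in a front row (293,282)…(395,325), the plate at (271,257), two bottles lying at (350,275) and (388,293), and the lane behind them with vials at (307,232), (351,248) and (402,267).

```bash
python3 - <<'E'
from h import *
for n in ('top','wrist'):
    c,im=snap(n,n+'0.png'); R=cv2.Rodrigues(c[2])[0]; print(n,(-R.T@c[3]).ravel().round(),R[2].round(2),c[0][0,0])
    for o in ('plate','box_1','lane','bottle_1','vial_1','tally_counter','petri_dish','tape_roll'):
            for d in bot.find_in(n,o):
                if d['conf']>.25:
                    r,cc=d['position']; print(o,round(d['conf'],2),round(r),round(cc),px2w(c,[[cc,r]],10)[0].round())
print(bot.state(),bot.grip_depth)
E
```

```text
top [ 433.   12. 1547.] [ 0.09 -0.01 -1.  ] 584.8515510446551
plate 0.88 239 264 [562. 168.  10.]
box_1 0.69 264 430 [ 484. -265.   10.]
box_1 0.65 261 373 [ 496. -115.   10.]
box_1 0.59 264 345 [490. -42.  10.]
box_1 0.58 261 314 [500.  38.  10.]
lane 0.96 189 338 [690. -30.  10.]
bottle_1 0.81 223 363 [597. -93.  10.]
bottle_1 0.74 225 409 [ 588. -214.   10.]
vial_1 0.52 192 344 [681. -46.  10.]
vial_1 0.47 192 283 [685. 116.  10.]
vial_1 0.29 192 337 [681. -28.  10.]
tally_counter 0.67 190 336 [687. -25.  10.]
tally_counter 0.49 261 346 [499. -44.  10.]
petri_dish 0.78 266 163 [500. 437.  10.]
tape_roll 0.61 256 207 [522. 321.  10.]
wrist [ 86. 573. 386.] [ 0.25 -0.07 -0.97] 400.0932881482888
{'time': 1.35, 'joint_pos': array([ 1.17400118e+00,  2.75882512e-01,  1.50490352e+00, -1.58654299e-05,
        1.36069495e+00, -1.20992082e-01]), 'joint_velocities': array([ 0.00010161, -0.00013684,  0.00119623,  0.00010171, -0.00097905,
        0.00056414]), 'joint_torque': array([-1.09975284e-03, -4.04477763e+01, -2.37493175e+01,  7.02879089e-02,
        2.50048551e-02, -7.35846243e-06]), 'ee_pos': array([156.60350714, 553.2980054 , 205.50158792]), 'ee_rot': array([3.14148367e+00, 2.88819326e-05, 2.86579289e+00]), 'contact_force': array([-0.721373  , -0.5975578 , -0.41992583]), 'moment': array([-0.02987964, -0.03884705, -0.04339277]), 'finger_force': 0.0, 'width': 1.0016194915340366} -18.8
```

View pics/top0.png

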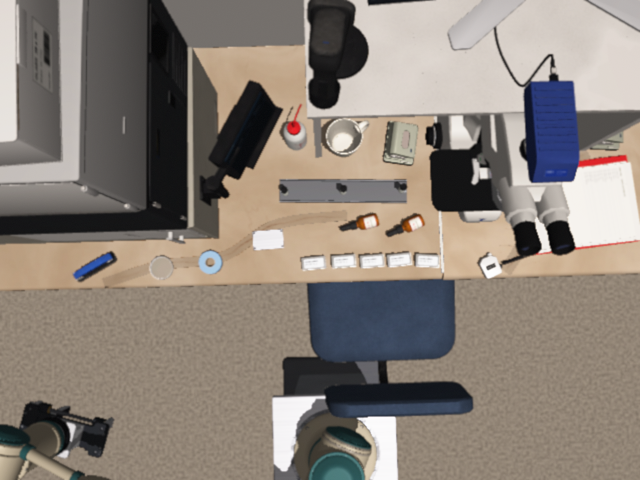

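Top view (up is +x, left is +y): boxes at (313,263), (345,261), (372,261), (400,260) and (427,261), plate at (268,240), and both bottles with their caps pointing left and slightly down. I'll turn the tool to yaw π/2 first (tool x = +y, tool y = +x).

>>> {"method": "play_rows", "body": {
  "increments": [
    [[94,0,0,0,1],[94,0,0,0,1],[94,0,0,0,1],[94,0,0,0,1],[94,0,0,0,1]]
  ],
  "newtons": 15
}}

```text
time: 1.98
ee_pos: [156.6, 553.3, 205.5]
ee_rot: [3.142, -0.0, 2.339]
contact_force: [-0.7, -0.2, -0.5]
width: 0.998
finger_force: 0.0
```

>>> {"method": "play_rows", "body": {
  "increments": [
    [[94,0,0,0,1],[94,0,0,0,1],[94,0,0,0,1],[94,0,0,0,1],[94,0,0,0,1]]
  ]
}}

```text
time: 2.6
ee_pos: [156.6, 553.3, 205.5]
ee_rot: [3.142, -0.0, 1.815]
contact_force: [0.2, -0.0, -0.4]
width: 0.998
finger_force: 0.0
```

>>> {"method": "play_rows", "body": {
  "increments": [
    [[94,0,0,0,1],[94,0,0,0,1],[94,0,0,0,0.37],[94,0,0,0,0],[94,0,0,0,0]]
  ]
}}

```text
time: 3.22
ee_pos: [156.6, 553.3, 205.5]
ee_rot: [3.142, -0.0, 1.571]
contact_force: [-1.4, 0.3, 0.5]
width: 1.006
finger_force: 0.0
```

>>> {"method": "play_rows", "body": {
  "increments": [
    [[94,-0.944,0.84,-0.125,0],[94,-0.944,0.84,-0.125,0],[94,-0.944,0.84,-0.125,0],[94,-0.944,0.84,-0.125,0],[94,-0.944,0.84,-0.125,0]]
  ]
}}

```text
time: 3.85
ee_pos: [325.4, 363.2, 230.8]
ee_rot: [3.141, -0.001, 1.571]
contact_force: [0.8, 0.4, 0.3]
width: 0.999
finger_force: 0.0
```

>>> {"method": "play_rows", "body": {
  "increments": [
    [[94,-0.944,0.84,-0.125,0],[94,-0.944,0.84,-0.125,0],[94,-0.944,0.84,-0.125,0],[94,-0.944,0.84,-0.125,0],[94,-0.944,0.84,-0.125,0]]
  ]
}}

```text
time: 4.47
ee_pos: [493.4, 174.2, 255.8]
ee_rot: [3.141, -0.0, 1.571]
contact_force: [0.1, 0.2, -0.7]
width: 1.002
finger_force: 0.0
```

>>> {"method": "play_rows", "body": {
  "increments": [
    [[94,-0.944,0.84,-0.125,0],[94,-0.944,0.84,-0.125,0],[94,0,0,0,0],[94,0,0,0,0]]
  ]
}}

```text
time: 4.97
ee_pos: [559.0, 100.3, 265.2]
ee_rot: [-3.14, -0.001, 1.57]
contact_force: [0.5, -0.4, -0.9]
width: 1.002
finger_force: 0.0
```

```bash
python3 - <<'E'
from h import *
c,im=snap('wrist','w1.png'); R=cv2.Rodrigues(c[2])[0]; print((-R.T@c[3]).ravel().round(),R.round(2),bot.state()['ee_pos'])
for o in ('plate','box_1','lane','bottle_1','vial_1'):
    for d in bot.find_in('wrist',o):
        if d['conf']>.25:
            r,cc=d['position']; print(o,round(d['conf'],2),round(r),round(cc),px2w(c,[[cc,r]],10)[0].round())
E
```

```text
[560. 174. 445.] [[ 1.   -0.   -0.  ]
 [-0.   -0.97  0.26]
 [-0.   -0.26 -0.97]] [558.72346358 100.74635006 265.28746457]
plate 0.75 146 323 [562. 160.  10.]
box_1 0.96 253 264 [496.  42.  10.]
box_1 0.93 314 268 [497. -34.  10.]
box_1 0.9 430 275 [ 500. -201.   10.]
box_1 0.67 460 271 [ 492. -252.   10.]
box_1 0.64 334 422 [683. -61.  10.]
box_1 0.59 359 265 [491. -95.  10.]
lane 0.64 263 422 [676.  30.  10.]
bottle_1 0.98 442 342 [ 588. -221.   10.]
bottle_1 0.68 352 348 [593. -85.  10.]
bottle_1 0.39 146 321 [560. 161.  10.]
vial_1 0.86 443 418 [ 690. -223.   10.]
vial_1 0.84 330 422 [683. -56.  10.]
vial_1 0.83 199 441 [693. 104.  10.]
```

View pics/w1.png

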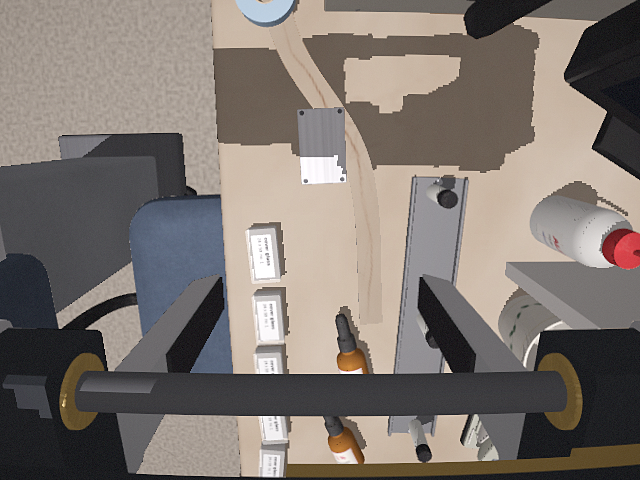

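Wrist view: plate corners about (299,108), (343,108), (347,184) and (303,184). Box tops run down column ~265 from row 253, bottles are at (350,350) and (345,440), the lane spans (414–467,178) to (390–437,435), and the vials are at (440,190), (425,330) and (420,440). I'll measure these and then take a second view further along −y.

>>> {"method": "play_rows", "body": {
  "increments": [
    [[94,-1,-0.3,0,0],[94,-1,-0.3,0,0],[94,-1,-0.3,0,0],[94,0,0,0,0],[94,0,0,0,0]]
  ]
}}

```text
time: 5.9
ee_pos: [523.6, -19.2, 265.7]
ee_rot: [3.141, -0.001, 1.571]
contact_force: [-0.5, -0.2, 0.4]
width: 0.998
finger_force: 0.0
```

```bash
cat >> h.py <<'E'
def rects(c,im,z=18,lo=195,roi=None):
    hsv=cv2.cvtColor(im,cv2.COLOR_RGB2HSV); m=((hsv[...,2]>lo)&(hsv[...,1]<25)).astype(np.uint8)
    m=cv2.morphologyEx(m,cv2.MORPH_CLOSE,np.ones((5,5)))
    m=cv2.morphologyEx(m,cv2.MORPH_OPEN,np.ones((3,3)))
    out=[]
    for k in cv2.findContours(m,cv2.RETR_EXTERNAL,cv2.CHAIN_APPROX_NONE)[0]:
        if cv2.contourArea(k)<250: continue
        W=px2w(c,k.reshape(-1,2),z)[:,:2].astype(np.float32)
        (x,y),(a,b),t=cv2.minAreaRect(W)
        if a>b: a,b,t=b,a,t+90
        out.append((round(x,1),round(y,1),round(a,1),round(b,1),round((t-90+90)%180-90 if t<=90 else (t-90),1),k.reshape(-1,2).mean(0).round()))
    return sorted(out,key=lambda o:-o[1])
E
python3 - <<'E'
from h import *
c,im=snap('wrist','w2.png'); print(bot.state()['ee_pos'])
for o in rects(c,im): print(*o)
for o in ('plate','box_1','bottle_1','vial_1'):
    for d in bot.find_in('wrist',o):
        if d['conf']>.25:
            r,cc=d['position']; print(o,round(d['conf'],2),round(r),round(cc),px2w(c,[[cc,r]],10)[0].round())
E
```

```text
[523.79466916 -18.91611007 265.61295743]
566.5 140.9 36.4 44.8 -86.9 [363.  46.]
494.8 40.8 32.8 62.9 -85.7 [292. 146.]
497.6 -37.9 32.9 62.9 -86.7 [296. 219.]
830.8 -52.2 19.7 67.1 71.1 [589. 233.]
496.1 -112.5 32.9 62.7 -86.8 [295. 284.]
599.3 -115.5 29.7 30.5 -81.1 [386. 286.]
766.9 -178.0 20.2 50.5 80.2 [519. 331.]
497.3 -184.3 32.9 62.0 -85.1 [297. 340.]
plate 0.67 34 355 [559. 153.  10.]
plate 0.27 370 295 [ 493. -230.   10.]
box_1 0.91 338 298 [ 497. -185.   10.]
box_1 0.87 282 293 [ 493. -113.   10.]
box_1 0.75 216 296 [498. -34.  10.]
box_1 0.64 146 292 [494.  42.  10.]
box_1 0.53 371 296 [ 494. -231.   10.]
bottle_1 0.69 271 385 [599. -99.  10.]
bottle_1 0.57 350 366 [ 580. -202.   10.]
vial_1 0.78 75 483 [694. 115.  10.]
vial_1 0.38 337 297 [ 497. -184.   10.]
```

View pics/w2.png

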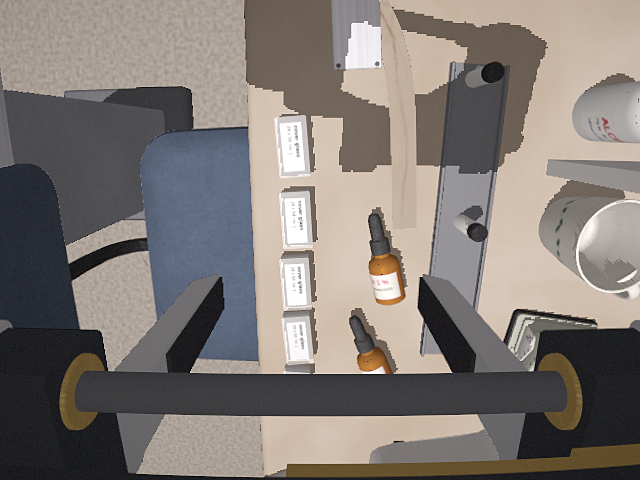

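Second wrist view: four box tops are measured (33×63 mm at z=18, as expected). Bottle A has its cap tip at (375,214) and base at (392,303); bottle B's cap tip is at (354,318). Next is a zoomed crop for the plate corners.

```bash
python3 - <<'E'
from h import *
import pickle
im=cv2.imread('pics/w1.png'); a=cv2.resize(im[95:195,290:355],None,fx=5,fy=5,interpolation=cv2.INTER_CUBIC)
im2=cv2.imread('pics/w2.png'); b=cv2.resize(im2[205:315,355:415],None,fx=5,fy=5,interpolation=cv2.INTER_CUBIC)
o=np.zeros((550,625,3),np.uint8);o[:500,:325]=a;o[:,325:]=b;cv2.imwrite('pics/z1.png',o)
# w1 cam = current cam shifted by tcp translation (same orientation)
c=cal('wrist');R=cv2.Rodrigues(c[2])[0]
d=np.array([558.7,100.75,265.3])-bot.state()['ee_pos']
c1=(c[0],c[1],c[2],c[3]-R@d[:,None]); pickle.dump((c1,c),open('c12.pkl','wb'))
print('lane far/near',px2w(c1,[[414,178],[467,178],[390,433],[437,437]],[10]*4).round())
print('plate',px2w(c1,[[299,108],[343,108],[347,184],[303,184]],[5]*4).round(1))
print('lane w2 near',px2w(c,[[450,63],[510,66],[422,354],[466,354]],10).round())
print('botA',px2w(c,[[375,214],[392,303]],17.5).round(), 'B',px2w(c,[[354,318],[374,365]],17.5).round())
hsv=cv2.cvtColor(im2[:,:,::-1].copy(),cv2.COLOR_RGB2HSV)
print('vial tops',px2w(c,[[491,72],[478,232]],58).round())
for r in rects(c,im2[:,:,::-1].copy()):
    if r[0]>510: continue
    u,v=r[5].astype(int)
    m=((hsv[...,2]>195)&(hsv[...,1]<25)).astype(np.uint8);m=cv2.morphologyEx(m,cv2.MORPH_CLOSE,np.ones((5,5)))
    n,l=cv2.connectedComponents(m); k=np.argwhere(l==l[v,u])[:,::-1]
    W=px2w(c,k,18)[:,:2].astype(np.float32); bx=cv2.boxPoints(cv2.minAreaRect(W)); e=max(bx[1]-bx[0],bx[2]-bx[1],key=np.linalg.norm); e*=np.sign(e[1])
    print(r[:2],'yaw of y-axis off:',np.degrees(np.arctan2(-e[0],e[1])).round(1))
E
```

```text
lane far/near [[ 661.  128.   10.]
 [ 720.  128.   10.]
 [ 652. -207.   10.]
 [ 716. -214.   10.]]
plate [[536.9 200.4   5. ]
 [583.3 200.5   5. ]
 [588.9 120.    5. ]
 [540.5 120.    5. ]]
lane w2 near [[ 658.  126.   10.]
 [ 722.  125.   10.]
 [ 650. -208.   10.]
 [ 706. -208.   10.]]
botA [[ 584.  -31.   18.]
 [ 608. -136.   18.]] B [[ 564. -155.   18.]
 [ 590. -218.   18.]]
vial tops [[682. 112.  58.]
 [684. -41.  58.]]
(494.7, 40.8) yaw of y-axis off: 4.7
(497.6, -37.9) yaw of y-axis off: 3.3
(496.2, -112.4) yaw of y-axis off: 3.3
(497.5, -184.2) yaw of y-axis off: 4.9
```

View pics/z1.png

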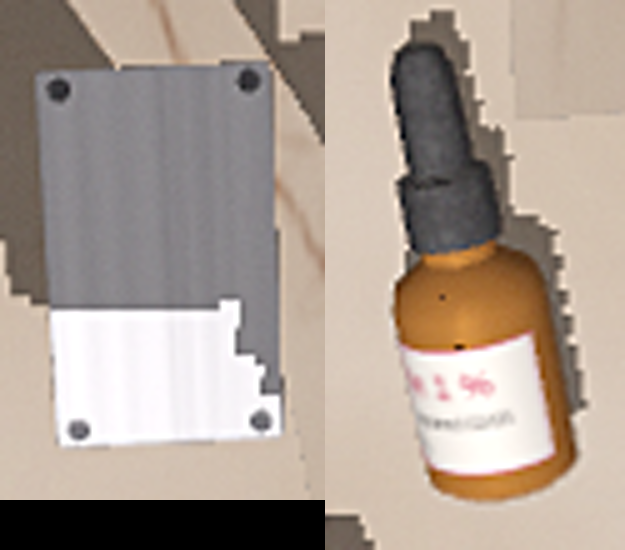

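Zoom: plate corners in w1 are (297.4,109.6), (344,107.6), (346.6,181.8) and (302,184). The bottle has a collar and a bulb cap, both graspable.

```bash
python3 - <<'E'
from h import *
import pickle
c1,c=pickle.load(open('c12.pkl','rb'))
P=px2w(c1,[[297.4,109.6],[344,107.6],[346.6,181.8],[302,184]],[5]*4)[:,:2];print(P.round(1),P.mean(0))
e=(P[0]+P[1]-P[2]-P[3])/2; f=(P[1]-P[0]+P[2]-P[3])/2; print(np.linalg.norm(e),np.linalg.norm(f),np.degrees(np.arctan2(-e[0],e[1])),np.degrees(np.arctan2(f[1],f[0])))
A=px2w(c,[[355+(420-325)/5,205+45/5],[355+(500-325)/5,205+492/5]],17.5)[:,:2];print('A',A)
d=A[0]-A[1];print(np.linalg.norm(d),np.degrees(np.arctan2(-d[0],d[1])))
E
```

```text
[[535.2 198.8]
 [584.4 200.9]
 [588.4 122.5]
 [539.4 120. ]] [561.83692686 160.5398587 ]
78.74942879518808 49.18708852326454 2.974875017021414 2.691890712685079
A [[ 583.18935358  -30.80900353]
 [ 605.70464648 -136.37518193]]
107.9405226829328 12.039724186456846
```

>>> {"method": "play_rows", "body": {
  "increments": [
    [[60,0,0,0,-0.467],[60,0.51,-0.215,1,0],[60,0.51,-0.215,1,0],[60,0.51,-0.215,1,0],[60,0,0,1,0]]
  ]
}}

```text
time: 6.78
ee_pos: [494.1, 41.8, 104.4]
ee_rot: [3.141, -0.001, 1.622]
contact_force: [1.0, -0.5, -0.3]
width: 0.639
finger_force: 0.0
```

>>> {"method": "play_rows", "body": {
  "increments": [
    [[60,0,0,0.14,0],[60,0,0,0,0],[60,0,0,0,0]]
  ]
}}

```text
time: 7.15
ee_pos: [496.5, 39.8, 101.5]
ee_rot: [3.138, 0.0, 1.619]
contact_force: [0.0, -0.0, 0.2]
width: 0.639
finger_force: 0.0
```

```bash
cat >> h.py <<'E'
def tool(dx,dy,yaw):
    return (dx*np.cos(yaw)+dy*np.sin(yaw))/40,(dx*np.sin(yaw)-dy*np.cos(yaw))/40
def near(z=18,name='wrist',f=None):
    s=bot.state(); c,im=snap('wrist',f); p=s['ee_pos'];yaw=s['ee_rot'][2]; print('tcp',p.round(1),round(yaw,3))
    for r in rects(c,im,z):
        if 25<r[2]<40 and 45<r[3]<72: print(r,'units',np.round(tool(r[0]-p[0],r[1]-p[1],yaw),3))
    return c,im
E
python3 - <<'E'
from h import *
near(f='n1.png')
E
```

```text
tcp [496.5  39.8 101.5] 1.619
(494.9, 40.7, 33.1, 63.4, -85.8, array([316., 241.])) units [ 0.025 -0.039]
(497.2, -34.3, 32.9, 54.5, -87.0, array([315., 340.])) units [-1.85  -0.072]
```

View pics/n1.png

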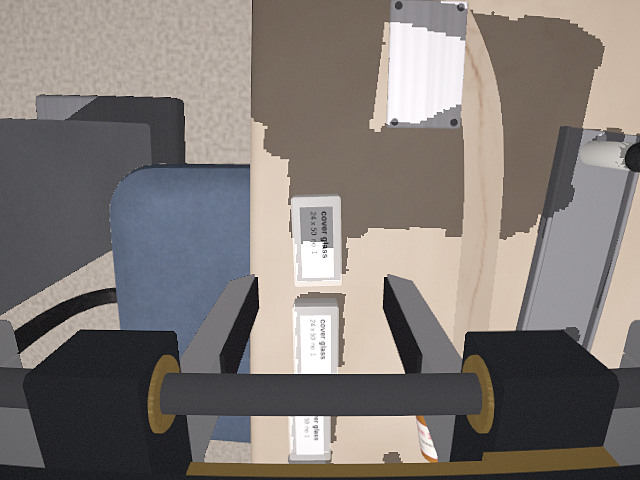

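Near view: box 1's top is centred at (316,241), right under the tool. I'm descending to grip it.

>>> {"method": "play_rows", "body": {
  "increments": [
    [[60,0.025,-0.039,0.8,0],[60,0,0,0.8,0],[60,0,0,0.6,0],[60,0,0,0.24,0],[60,0,0,0,0]]
  ]
}}

```text
time: 7.82
ee_pos: [493.7, 40.7, 2.6]
ee_rot: [3.141, -0.0, 1.619]
contact_force: [-0.5, 0.3, 0.1]
width: 0.638
finger_force: 0.0
```

>>> {"method": "play_rows", "body": {
  "increments": [
    [[28,0,0,0,0],[28,0,0,0,0],[28,0,0,0,0],[28,0,0,0,0],[28,0,0,0,0]]
  ],
  "newtons": 12
}}

```text
time: 8.45
ee_pos: [493.7, 40.9, 2.8]
ee_rot: [3.14, 0.0, 1.619]
contact_force: [-0.5, -0.3, 4.8]
width: 0.356
finger_force: 11.9
```

>>> {"method": "play_rows", "body": {
  "increments": [
    [[28,0,0,-0.3,0],[28,0,0,-0.6,0],[28,0,0,-0.6,0],[28,0,0,0,0]]
  ]
}}

```text
time: 8.95
ee_pos: [494.8, 40.8, 64.0]
ee_rot: [3.137, 0.0, 1.619]
contact_force: [-0.3, 0.3, -0.4]
width: 0.358
finger_force: 11.9
```

```bash
python3 - <<'E'
from h import *
s=bot.state();p=s['ee_pos'];print(p,s['ee_rot'],s['width'],s['finger_force'])
c,im=near(z=p[2]+14); near(z=p[2]+14)
print(np.array(tool(562-p[0],160.5-p[1],s['ee_rot'][2])))
E
```

```text
[494.76197909  40.79695661  64.01058365] [3.13729362e+00 3.41926105e-04 1.61931914e+00] 0.35805147417775934 11.931633800268173
tcp [494.8  40.8  64. ] 1.619
(495.6, 38.1, 33.6, 67.9, -86.2, array([320., 302.])) units [-0.068  0.018]
tcp [493.7  40.8  62.8] 1.619
(494.5, 38.7, 33.4, 67.4, -86.2, array([320., 302.])) units [-0.054  0.018]
[2.90752138 1.82412327]
```

>>> {"method": "play_rows", "body": {
  "increments": [
    [[28,0.726,0.462,0,0],[28,0.726,0.462,0,0],[28,0.726,0.462,0,0],[28,0.726,0.462,0,0],[28,0,0,0.6,0]]
  ]
}}

```text
time: 9.68
ee_pos: [563.7, 162.7, 38.0]
ee_rot: [3.138, -0.001, 1.621]
contact_force: [-0.2, -0.3, -1.0]
width: 0.36
finger_force: 11.9
```

>>> {"method": "play_rows", "body": {
  "increments": [
    [[28,0,0,0.6,0],[28,0,0,0,0],[28,0,0,0,0],[28,0,0,0,0]]
  ]
}}

```text
time: 10.18
ee_pos: [562.1, 160.5, 15.1]
ee_rot: [3.14, -0.0, 1.619]
contact_force: [-0.3, -0.0, -1.0]
width: 0.355
finger_force: 11.9
```

```bash
python3 - <<'E'
from h import *
near(f='p1.png'); s=bot.state();p=s['ee_pos'];print(p,s['ee_rot'],s['width'],tool(562-p[0],160.5-p[1],s['ee_rot'][2]))
E
```

```text
tcp [562.1 160.5  15.1] 1.619
[562.11831838 160.45788046  15.18814039] [ 3.13982368e+00 -3.04195743e-04  1.61906060e+00] 0.35698992666463714 (np.float64(0.0011944705572967426), np.float64(-0.0029037129111754607))
```

View pics/p1.png

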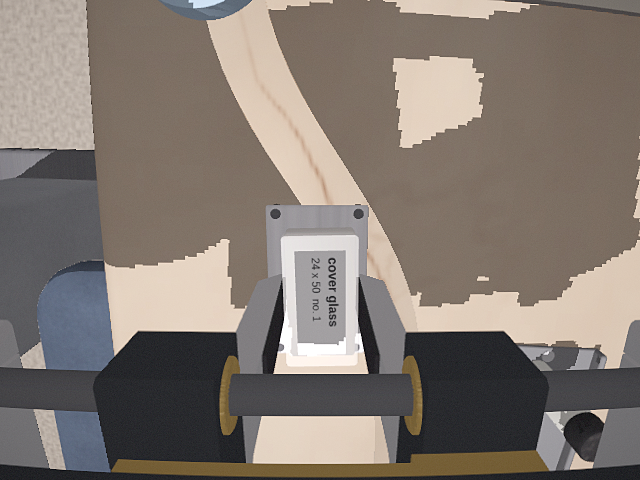

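The box is held over the plate: plate far corners at (266,206) and (367,206), box top from row 237 to row ~356.

```bash
python3 - <<'E'
from h import *
c=cal('wrist')
print(px2w(c,[[266,206],[367,206]],5).round(1),px2w(c,[[283,237],[357,237],[285,355],[357,356]],30.2).round(1))
P=np.array([562,160.5]);u=np.array([-.048,.9988]);v=np.array([.9988,.048])
print([P+u*40-v*25,P+u*40+v*25], w2px(c,[[*(P+u*40-v*25),5],[*(P+u*40+v*25),5],[*(P+u*32-v*17),30.2],[*(P+u*32+v*17),30.2],[*(P-u*32-v*17),30.2],[*(P-u*32+v*17),30.2]]).round(1))
E
```

```text
[[534.8 198.7   5. ]
 [583.5 201.1   5. ]] [[545.4 190.3  30.2]
 [577.  191.9  30.2]
 [547.7 133.6  30.2]
 [581.2 134.6  30.2]]
[array([535.11 , 199.252]), array([585.05 , 201.652])] [[266.7 205. ]
 [370.4 205. ]
 [278.5 233.8]
 [358.3 233.8]
 [282.4 365.9]
 [354.7 365.8]]
```

>>> {"method": "play_rows", "body": {
  "increments": [
    [[28,0,0,0.165,0],[28,0,0,0,0],[46,0,0,0,0],[46,0,0,0,0]]
  ]
}}

```text
time: 10.72
ee_pos: [561.2, 160.5, 7.6]
ee_rot: [-3.141, -0.0, 1.619]
contact_force: [0.7, -1.2, 0.2]
width: 0.486
finger_force: 0.0
```

>>> {"method": "play_rows", "body": {
  "increments": [
    [[60,0,0,-0.5,0],[60,0,0,-1,0],[60,-0.976,-0.37,-0.8,0],[60,-0.975,-0.37,0,0],[60,-0.975,-0.37,0,0]]
  ]
}}

```text
time: 11.35
ee_pos: [522.6, 40.4, 100.4]
ee_rot: [3.14, 0.0, 1.62]
contact_force: [0.3, -1.2, 0.0]
width: 0.639
finger_force: 0.0
```

>>> {"method": "play_rows", "body": {
  "increments": [
    [[60,-0.975,-0.37,0,0],[60,-0.975,-0.37,0,0],[60,0,0,0,0],[60,0,0,0,0]]
  ]
}}

```text
time: 11.85
ee_pos: [497.2, -37.6, 99.7]
ee_rot: [3.141, -0.001, 1.619]
contact_force: [0.3, 0.6, 0.0]
width: 0.641
finger_force: 0.0
```

```bash
python3 - <<'E'
from h import *
near()
E
```

```text
tcp [497.2 -37.6  99.7] 1.619
(497.6, -37.7, 33.2, 62.9, -87.1, array([320., 243.])) units [-0.002  0.011]
(495.6, -109.6, 33.0, 56.6, -86.6, array([313., 338.])) units [-1.795 -0.125]
```

>>> {"method": "play_rows", "body": {
  "increments": [
    [[60,0,0.011,0.8,0],[60,0,0,0.8,0],[60,0,0,0.6,0],[60,0,0,0.205,0],[60,0,0,0,0]]
  ]
}}

```text
time: 12.52
ee_pos: [497.6, -37.2, 3.3]
ee_rot: [-3.141, -0.0, 1.62]
contact_force: [0.2, -0.1, -0.3]
width: 0.638
finger_force: 0.0
```

>>> {"method": "play_rows", "body": {
  "increments": [
    [[28,0,0,0,0],[28,0,0,0,0],[28,0,0,0,0],[28,0,0,0,0]]
  ]
}}

```text
time: 13.02
ee_pos: [497.8, -38.0, 4.0]
ee_rot: [3.141, 0.0, 1.619]
contact_force: [-0.6, -0.1, 3.3]
width: 0.354
finger_force: 12.0
```

>>> {"method": "play_rows", "body": {
  "increments": [
    [[28,0,0,-0.4,0],[28,0,0,-0.8,0],[28,0,0,-0.8,0],[28,0.696,0.264,0,0],[28,0.696,0.262,0,0]]
  ]
}}

```text
time: 13.65
ee_pos: [516.2, 19.0, 84.1]
ee_rot: [3.14, 0.0, 1.618]
contact_force: [0.4, -0.0, -0.4]
width: 0.355
finger_force: 12.0
```

>>> {"method": "play_rows", "body": {
  "increments": [
    [[28,0.696,0.263,0,0],[28,0.696,0.263,0,0],[28,0.696,0.263,0,0],[28,0.696,0.263,0,0],[28,0.696,0.263,0,0]]
  ]
}}

```text
time: 14.28
ee_pos: [561.6, 161.1, 83.3]
ee_rot: [-3.141, 0.0, 1.619]
contact_force: [0.2, -0.4, -0.6]
width: 0.355
finger_force: 12.0
```

>>> {"method": "play_rows", "body": {
  "increments": [
    [[28,0,0,0.6,0],[28,0,0,0.4,0],[28,0,0,0,0],[28,0,0,0,0]]
  ]
}}

```text
time: 14.78
ee_pos: [561.8, 160.0, 43.8]
ee_rot: [3.141, -0.0, 1.619]
contact_force: [0.6, -0.7, -0.3]
width: 0.358
finger_force: 12.0
```

```bash
cat >> h.py <<'E'
PL=np.array([561.7,160.5]);U=np.array([-.048,.9988]);V=np.array([.9988,.048])
def overplate(zb,f):
    s=bot.state();c,im=snap('wrist'); p=s['ee_pos'];print(p.round(1),s['ee_rot'].round(3),round(s['width'],3),'units',np.round(tool(*(PL-p[:2]),s['ee_rot'][2]),3))
    bz=p[2]-3.3
    def quad(z,h,w,col):
        q=w2px(c,[[*(PL+a*U*h+b*V*w),z] for a,b in((1,-1),(1,1),(-1,1),(-1,-1))]); cv2.polylines(im,[q.round().astype(int)],True,col,1)
    im=im.copy(); quad(5,40,25,(255,0,0)); quad(bz+18,32,17,(0,255,0)); quad(zb,32,17,(0,0,255))
    cv2.imwrite('pics/'+f,im[100:480,180:460,::-1])
E
python3 - <<'E'
from h import *
overplate(23,'p2.png')
E
```

```text
[561.8 160.   43.8] [ 3.141 -0.     1.619] 0.358 units [ 0.013 -0.003]
```

View pics/p2.png

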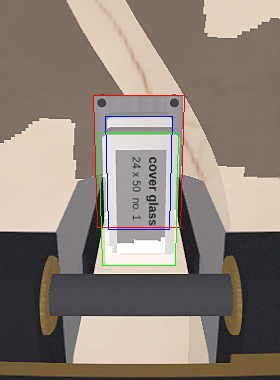

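The held box (green outline) and the placed box (blue) both sit on their predicted outlines, so I'm setting it down and going to box 3.

>>> {"method": "play_rows", "body": {
  "increments": [
    [[28,0.013,0,0.3,0],[28,0,0,0.115,0],[28,0,0,0,0],[46,0,0,0,0],[46,0,0,0,0]]
  ]
}}

```text
time: 15.45
ee_pos: [561.5, 160.8, 26.8]
ee_rot: [3.142, -0.0, 1.619]
contact_force: [0.3, -0.5, 0.4]
width: 0.486
finger_force: 0.0
```

>>> {"method": "play_rows", "body": {
  "increments": [
    [[50,0,0,-0.5,0],[60,0,0,-0.9,0],[60,-0.962,-0.281,-0.425,0],[60,-0.962,-0.281,0,0],[60,-0.962,-0.281,0,0]]
  ]
}}

```text
time: 16.08
ee_pos: [533.3, 42.9, 100.3]
ee_rot: [3.14, 0.0, 1.62]
contact_force: [-0.2, -0.2, 0.4]
width: 0.639
finger_force: 0.0
```

>>> {"method": "play_rows", "body": {
  "increments": [
    [[60,-0.962,-0.28,0,0],[60,-0.962,-0.28,0,0],[60,-0.963,-0.28,0,0],[60,-0.963,-0.28,0,0],[60,0,0,0,0]]
  ]
}}

```text
time: 16.7
ee_pos: [495.8, -114.2, 100.0]
ee_rot: [3.141, 0.0, 1.616]
contact_force: [0.7, 0.4, 0.5]
width: 0.639
finger_force: 0.0
```

```bash
python3 - <<'E'
from h import *
bot.capture('top');near()
E
```

```text
tcp [ 496.  -112.8   99.9] 1.617
(495.8, -112.3, 32.9, 63.0, -86.6, array([319., 243.])) units [ 0.012 -0.005]
(497.2, -183.1, 33.2, 60.8, -85.0, array([316., 336.])) units [-1.758 -0.051]
```

>>> {"method": "play_rows", "body": {
  "increments": [
    [[60,0.012,-0.005,0.8,0],[60,0,0,0.8,0],[60,0,0,0.6,0],[60,0,0,0.21,0],[60,0,0,0,0]]
  ]
}}

```text
time: 17.42
ee_pos: [496.1, -110.8, 3.3]
ee_rot: [-3.141, -0.001, 1.62]
contact_force: [-1.3, 0.1, 0.3]
width: 0.638
finger_force: 0.0
```

>>> {"method": "play_rows", "body": {
  "increments": [
    [[28,0,0,0,0],[28,0,0,0,0],[28,0,0,0,0],[28,0,0,0,0]]
  ]
}}

```text
time: 17.92
ee_pos: [496.2, -111.8, 4.1]
ee_rot: [3.141, 0.0, 1.619]
contact_force: [-0.4, 0.5, 3.8]
width: 0.351
finger_force: 12.0
```

>>> {"method": "play_rows", "body": {
  "increments": [
    [[28,0,0,-0.4,0],[28,0,0,-0.8,0],[28,0,0,-0.8,0],[28,0.842,0.246,0,0],[28,0.842,0.246,0,0]]
  ]
}}

```text
time: 18.55
ee_pos: [512.7, -43.1, 84.0]
ee_rot: [3.14, 0.0, 1.618]
contact_force: [1.4, 0.5, -0.7]
width: 0.354
finger_force: 12.0
```

>>> {"method": "play_rows", "body": {
  "increments": [
    [[28,0.842,0.246,0,0],[28,0.842,0.246,0,0],[28,0.842,0.246,0,0],[28,0.842,0.246,0,0],[28,0.842,0.246,0,0]]
  ]
}}

```text
time: 19.18
ee_pos: [553.3, 128.2, 83.3]
ee_rot: [-3.141, 0.0, 1.619]
contact_force: [-1.1, 0.1, -0.1]
width: 0.357
finger_force: 12.0
```

>>> {"method": "play_rows", "body": {
  "increments": [
    [[28,0.842,0.246,0,0],[28,0,0,0.4,0],[28,0,0,0.2,0],[28,0,0,0,0],[28,0,0,0,0]]
  ]
}}

```text
time: 19.8
ee_pos: [561.5, 160.4, 59.6]
ee_rot: [3.142, 0.0, 1.618]
contact_force: [0.9, 0.2, -0.6]
width: 0.356
finger_force: 12.0
```

```bash
python3 - <<'E'
from h import *
overplate(41,'p3.png')
E
```

```text
[561.5 160.4  59.6] [3.142 0.    1.618] 0.356 units [0.002 0.005]
```

View pics/p3.png

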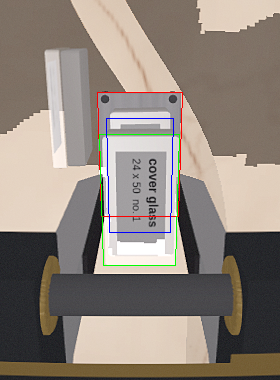

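The crop shows a loose box at about (65,105), left of the plate: something was knocked aside. I'll check which one it is and what remains under the held box.

```bash
python3 - <<'E'
from h import *
c,im=snap('wrist','p3b.png');cv2.imwrite('pics/p3z.png',cv2.resize(im[130:300,200:370,::-1],None,fx=3.4,fy=3.4,interpolation=cv2.INTER_CUBIC))
for z in(5,23,41): print(z,(w2px(c,[[*(PL+U*h+V*b*17),z] for h in(32,) for b in(-1,1)])-[200,130]).round(1)*3.4)
q=lambda a:np.array(a,float)
for z in (0,5,18,23,34,41): print(z,px2w(c,[[225,148],[266,150],[235,266],[270,263]],z).round(1).tolist())
EOF
E
```

```text
5 [[307.36 256.02]
 [501.84 256.02]]
23 [[299.54 275.4 ]
 [509.32 275.4 ]]
41 [[290.02 298.18]
 [517.82 298.18]]
0 [[503.3, 223.2, 0.0], [527.5, 223.1, 0.0], [508.8, 150.2, 0.0], [531.0, 153.3, 0.0]]
5 [[504.4, 223.4, 5.0], [528.1, 223.3, 5.0], [509.9, 151.9, 5.0], [531.6, 155.0, 5.0]]
18 [[507.4, 224.0, 18.0], [529.8, 223.9, 18.0], [512.6, 156.5, 18.0], [533.1, 159.3, 18.0]]
23 [[508.6, 224.3, 23.0], [530.5, 224.1, 23.0], [513.6, 158.2, 23.0], [533.7, 161.0, 23.0]]
34 [[511.1, 224.8, 34.0], [531.9, 224.6, 34.0], [515.9, 162.1, 34.0], [535.0, 164.7, 34.0]]
41 [[512.7, 225.1, 41.0], [532.8, 225.0, 41.0], [517.4, 164.5, 41.0], [535.8, 167.1, 41.0]]Traceback (most recent call last):
  File "<stdin>", line 6, in <module>
NameError: name 'EOF' is not defined
```

View pics/p3z.png

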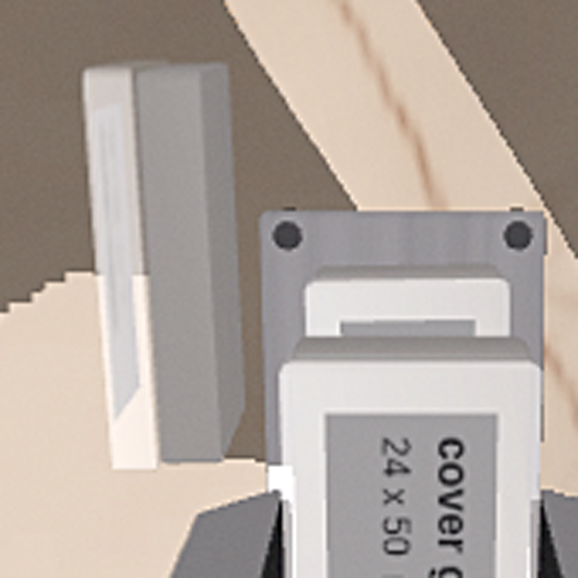

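Only box 1 remains on the plate (its far edge matches z=23). Box 2 was knocked off to the left and seems to rest tilted on its side, so I'll look from the other cameras.

```bash
python3 - <<'E'
from h import *
c,im=snap('wrist'); o=cv2.imread('pics/p3b.png')[:,:,::-1]
print('diff',np.abs(im[130:300,200:280].astype(int)-o[130:300,200:280]).mean())
cs,a=snap('scene');ct,b=snap('top')
ps=w2px(cs,[[520,190,20]])[0].astype(int);pt=w2px(ct,[[520,190,20]])[0].astype(int);print(ps,pt)
f=lambda im,p:cv2.resize(im[p[1]-40:p[1]+40,p[0]-32:p[0]+32,::-1],None,fx=6,fy=6,interpolation=cv2.INTER_CUBIC)
cv2.imwrite('pics/z3.png',np.hstack([f(a,ps),f(b,pt)]))
E
```

```text
diff 1.8956127450980391
[255 256] [255 255]
```

View pics/z3.png

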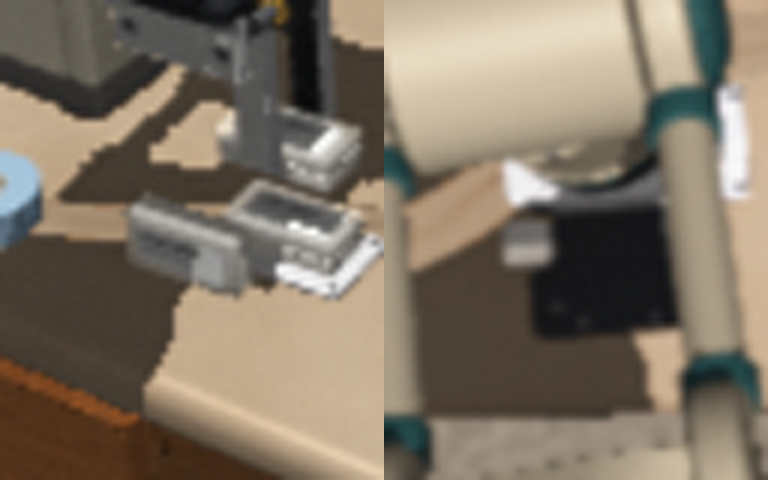

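Scene crop: box 2 stands on its long side with the label facing −x, next to box 1, and it isn't moving. I'll fit its pose from its visible edges.

```bash
python3 - <<'E'
from h import *
c=cal('wrist');K,d,r,t=c
o=np.array([[-17,32,18],[-17,-32,18],[17,32,18],[17,-32,18],[17,32,0],[17,-32,0]],float)
i=np.array([[85,68],[112,468],[135,65],[160,465],[228,65],[243,435]],float)/3.4+[200,130]
R=cv2.Rodrigues(r)[0]
R0=np.array([[0,0,-1],[0,1,0],[1,0,0]],float) # obj->world
for n in(6,):
    rv=cv2.Rodrigues(R@R0)[0]; tv=R@np.array([[529],[190],[17.]])+t
    ok,rv,tv=cv2.solvePnP(o[:n],i[:n],K,d,rv,tv,True,cv2.SOLVEPNP_ITERATIVE)
    Rw=R.T@cv2.Rodrigues(rv)[0]; Tw=R.T@(tv-t)
    print(Rw.round(2),Tw.ravel().round(1)); V8=np.array([[x,y,z] for x in(-17,17) for y in(-32,32) for z in(0,18)])
    print(np.c_[V8,(V8@Rw.T+Tw.T)].round(1)); e=cv2.projectPoints(o,rv,tv,K,d)[0].reshape(-1,2)-i; print(e.round(1))
E
```

```text
[[ 0.41 -0.1  -0.91]
 [ 0.21  0.98 -0.01]
 [ 0.89 -0.19  0.42]] [527.4 190.6   5. ]
[[-17.  -32.    0.  523.6 155.8  -4.1]
 [-17.  -32.   18.  507.3 155.5   3.6]
 [-17.   32.    0.  517.1 218.3 -16. ]
 [-17.   32.   18.  500.8 218.1  -8.4]
 [ 17.  -32.    0.  537.6 162.9  26.1]
 [ 17.  -32.   18.  521.3 162.7  33.7]
 [ 17.   32.    0.  531.2 225.5  14.1]
 [ 17.   32.   18.  514.9 225.3  21.8]]
[[-0.7  6.6]
 [-1.7 -7.4]
 [-2.5 -1.7]
 [-2.2 -0.8]
 [ 2.3 -1.3]
 [ 4.8  4.7]]
```

Box 2 leans about 25° toward box 1, and the gripper's finger would hit it there. So I'll park box 3 at a free spot (497,−38), then deal with box 2.

>>> {"method": "play_rows", "body": {
  "increments": [
    [[28,0,0,-0.3,0],[28,-0.975,-0.368,0,0],[28,-0.975,-0.368,0,0],[28,-0.975,-0.368,0,0],[28,-0.975,-0.368,0,0]]
  ]
}}

```text
time: 20.68
ee_pos: [510.4, 1.5, 72.5]
ee_rot: [3.14, 0.0, 1.62]
contact_force: [0.5, 0.7, -0.4]
width: 0.355
finger_force: 12.0
```

>>> {"method": "play_rows", "body": {
  "increments": [
    [[28,-0.975,-0.368,0,0],[28,0,0,0.8,0],[28,0,0,0.6,0],[28,0,0,0.28,0],[28,0,0,0,0]]
  ]
}}

```text
time: 21.3
ee_pos: [497.8, -37.0, 4.5]
ee_rot: [3.141, -0.0, 1.62]
contact_force: [-0.8, -0.3, -0.4]
width: 0.354
finger_force: 12.0
```

>>> {"method": "play_rows", "body": {
  "increments": [
    [[46,0,0,0,0],[46,0,0,0,0],[50,0,0,-0.6,0],[60,0,0,-1,0],[60,0,0,-1,0]]
  ]
}}

```text
time: 21.92
ee_pos: [497.3, -36.9, 109.7]
ee_rot: [3.141, -0.0, 1.62]
contact_force: [0.9, 0.3, -0.1]
width: 0.636
finger_force: 0.0
```

>>> {"method": "play_rows", "body": {
  "increments": [
    [[60,0.98,0.2,-0.3,0],[60,0.98,0.2,-0.3,0],[60,0.98,0.2,0,0],[60,0.98,0.2,0,0],[60,0.98,0.2,0,0]]
  ]
}}

```text
time: 22.55
ee_pos: [528.0, 162.1, 132.9]
ee_rot: [3.14, -0.0, 1.62]
contact_force: [0.8, -0.7, 0.6]
width: 0.64
finger_force: 0.0
```

>>> {"method": "play_rows", "body": {
  "increments": [
    [[60,0,0,0,0],[60,0,0,0,0]]
  ]
}}

```text
time: 22.8
ee_pos: [527.6, 160.3, 132.4]
ee_rot: [-3.141, 0.001, 1.62]
contact_force: [-0.5, 0.2, -0.4]
width: 0.639
finger_force: 0.0
```

```bash
python3 - <<'E'
from h import *
c,im=near(f='b2.png'); p=w2px(c,[[530,185,15]])[0].astype(int);print(p)
x0=max(p[0]-80,0);y0=max(p[1]-75,0);print(x0,y0);cv2.imwrite('pics/b2z.png',cv2.resize(im[y0:y0+150,x0:x0+200,::-1],None,fx=3.5,fy=3.5,interpolation=cv2.INTER_CUBIC))
E
```

```text
tcp [527.6 160.3 132.4] 1.62
(498.4, -33.4, 33.0, 52.7, -86.9, array([277., 439.])) units [-4.801 -0.966]
[324 200]
244 125
```

View pics/b2z.png

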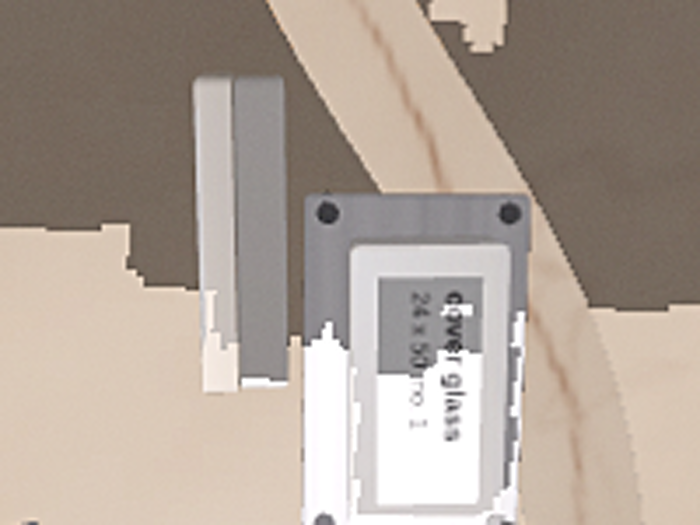

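Now it's clear: box 2 stands upright on its long side, label toward −x, with nothing touching it. I'll grip its upper part above box 1's top, carry it to a free spot, and tip it label-up.

```bash
python3 - <<'E'
from h import *
c=cal('wrist'); s=bot.state();p=s['ee_pos']
q=px2w(c,[[244+a/3.5,125+b/3.5] for a,b in((192,77),(284,77),(288,383),(203,391))],34)[:,:2]
m=q.mean(0);e=(q[0]+q[1]-q[2]-q[3])/2;print(q.round(1),m,np.linalg.norm(e),np.degrees(np.arctan2(-e[0],e[1])),p,s['ee_rot'][2],tool(m[0]-p[0],m[1]-p[1],s['ee_rot'][2]))
E
```

```text
[[510.6 223.6]
 [528.5 224.4]
 [532.4 163.1]
 [515.1 160.5]] [521.64143389 192.90123188] 62.333312828709744 3.907160865327053 [527.5415651  159.90589693 132.38261063] 1.619126688488448 (np.float64(0.8310462819810439), np.float64(-0.10747964974755572))
```

>>> {"method": "play_rows", "body": {
  "increments": [
    [[36,0.831,-0.107,0,0],[36,0,0,0.9,0],[36,0,0,0.9,0],[36,0,0,0.6,0],[36,0,0,0.26,0]]
  ]
}}

```text
time: 23.48
ee_pos: [521.1, 192.2, 24.7]
ee_rot: [-3.139, 0.001, 1.618]
contact_force: [1.3, 0.5, 0.6]
width: 0.387
finger_force: 0.0
```

>>> {"method": "play_rows", "body": {
  "increments": [
    [[36,0,0,0,0],[12,0,0,0,0],[12,0,0,0,0],[12,0,0,0,0],[12,0,0,0,0]]
  ]
}}

```text
time: 24.1
ee_pos: [522.6, 193.8, 26.7]
ee_rot: [3.14, -0.0, 1.62]
contact_force: [-0.2, -0.7, 5.8]
width: 0.188
finger_force: 11.9
```

>>> {"method": "play_rows", "body": {
  "increments": [
    [[12,0,0,-0.5,0],[12,0,0,-0.5,0],[12,0,0,0,0]]
  ]
}}

```text
time: 24.48
ee_pos: [523.0, 194.0, 67.0]
ee_rot: [3.139, -0.001, 1.619]
contact_force: [-0.2, -0.5, -0.7]
width: 0.191
finger_force: 11.9
```

>>> {"method": "play_rows", "body": {
  "increments": [
    [[12,-0.94,-0.205,0,0],[12,-0.94,-0.205,0,0],[12,-0.94,-0.205,0,0],[12,-0.94,-0.205,0,0],[12,0,0,0.6,0]]
  ]
}}

```text
time: 25.1
ee_pos: [497.0, 39.7, 42.0]
ee_rot: [3.139, 0.001, 1.616]
contact_force: [0.0, -0.2, -0.0]
width: 0.19
finger_force: 11.9
```

>>> {"method": "play_rows", "body": {
  "increments": [
    [[12,0,0,0.38,0],[12,0,0,0,0],[40,0,0,0,0],[94,0,0,-0.08,0],[94,0,0,0,0]]
  ]
}}

```text
time: 25.72
ee_pos: [497.1, 42.0, 30.4]
ee_rot: [3.14, 0.0, 1.62]
contact_force: [-0.7, -0.8, 0.7]
width: 0.472
finger_force: 0.0
```

>>> {"method": "play_rows", "body": {
  "increments": [
    [[94,0,0,0,0],[94,0,0,0,0],[94,0,0.4,0,0],[94,0,0.4,0,0],[94,0,0.2,0,0]]
  ]
}}

```text
time: 26.35
ee_pos: [538.6, 43.8, 29.9]
ee_rot: [3.14, 0.0, 1.619]
contact_force: [0.1, -0.3, 0.6]
width: 0.987
finger_force: 0.1
```

>>> {"method": "play_rows", "body": {
  "increments": [
    [[94,0,0.15,0,0],[94,0,0.15,0,0],[94,0,0.15,0,0],[94,0,0,0,0]]
  ]
}}

```text
time: 26.85
ee_pos: [554.9, 44.7, 29.9]
ee_rot: [3.141, -0.0, 1.619]
contact_force: [0.2, -0.2, -0.2]
width: 1.0
finger_force: 0.0
```

```bash
python3 - <<'E'
from h import *
c,im=near(f='b3.png'); cv2.imwrite('pics/b3z.png',im[100:450,150:500,::-1])
E
```

```text
tcp [554.9  44.7  29.9] 1.619
(563.1, 152.9, 34.1, 47.1, -86.5, array([349.,  60.])) units [2.693 0.336]
(522.3, 42.3, 33.3, 63.0, -86.7, array([255., 280.])) units [-0.019 -0.817]
```

View pics/b3z.png

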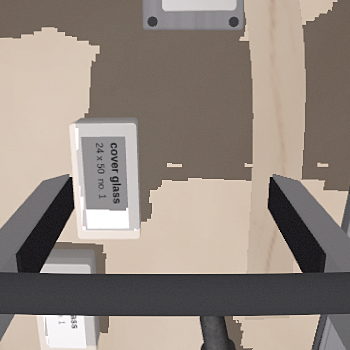

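Box 2 now lies label-up at (522,42). I'm gripping it and taking it to the plate.

>>> {"method": "play_rows", "body": {
  "increments": [
    [[70,0,-0.4,0,0],[60,-0.019,-0.417,0,0],[60,0,0,0,0],[60,0,0,0.46,0],[60,0,0,0.2,0]]
  ]
}}

```text
time: 27.52
ee_pos: [521.5, 42.3, 3.0]
ee_rot: [-3.141, -0.0, 1.619]
contact_force: [-0.0, -0.2, -0.3]
width: 0.636
finger_force: 0.0
```

>>> {"method": "play_rows", "body": {
  "increments": [
    [[28,0,0,0,0],[28,0,0,0,0],[28,0,0,0,0],[28,0,0,0,0],[28,0,0,-0.4,0]]
  ]
}}

```text
time: 28.15
ee_pos: [520.8, 42.4, 18.9]
ee_rot: [-3.139, -0.0, 1.619]
contact_force: [-0.1, -0.4, 0.1]
width: 0.356
finger_force: 12.0
```

>>> {"method": "play_rows", "body": {
  "increments": [
    [[28,0,0,-0.8,0],[28,0,0,-0.8,0],[28,0.726,0.281,0,0],[28,0.726,0.281,0,0],[28,0.726,0.282,0,0]]
  ]
}}

```text
time: 28.78
ee_pos: [551.6, 131.7, 83.8]
ee_rot: [3.141, -0.0, 1.619]
contact_force: [0.1, 0.4, -0.8]
width: 0.356
finger_force: 12.0
```

>>> {"method": "play_rows", "body": {
  "increments": [
    [[28,0.726,0.282,0,0],[28,0,0,0.6,0],[28,0,0,0.4,0],[28,0,0,0,0],[28,0,0,0,0]]
  ]
}}

```text
time: 29.4
ee_pos: [561.6, 160.2, 43.9]
ee_rot: [3.141, -0.0, 1.619]
contact_force: [-0.0, 0.2, -0.1]
width: 0.356
finger_force: 12.0
```

```bash
python3 - <<'E'
from h import *
overplate(23,'p4.png')
E
```

```text
[561.6 160.2  43.9] [ 3.141 -0.     1.619] 0.356 units [0.007 0.004]
```

View pics/p4.png

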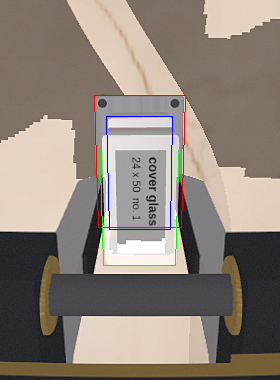

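Box 2 matches its outline, so I'm placing it and going to the parked box 3. That was my last picture; from here I check numerically.

>>> {"method": "play_rows", "body": {
  "increments": [
    [[28,0.007,0,0.3,0],[28,0,0,0.115,0],[28,0,0,0,0],[46,0,0,0,0],[46,0,0,0,0]]
  ]
}}

```text
time: 30.08
ee_pos: [561.2, 160.8, 26.9]
ee_rot: [3.141, -0.0, 1.619]
contact_force: [-0.3, 0.2, -0.3]
width: 0.488
finger_force: 0.0
```

>>> {"method": "play_rows", "body": {
  "increments": [
    [[50,0,0,-0.5,0],[60,0,0,-0.9,0],[60,-0.976,-0.37,-0.425,0],[60,-0.975,-0.37,0,0],[60,-0.975,-0.37,0,0]]
  ]
}}

```text
time: 30.7
ee_pos: [522.3, 40.8, 100.4]
ee_rot: [3.14, 0.0, 1.62]
contact_force: [0.1, -0.3, -0.2]
width: 0.638
finger_force: 0.0
```

>>> {"method": "play_rows", "body": {
  "increments": [
    [[60,-0.975,-0.365,0,0],[60,-0.975,-0.365,0,0],[60,0,0,0,0],[60,0,0,0,0]]
  ]
}}

```text
time: 31.2
ee_pos: [497.4, -37.3, 100.0]
ee_rot: [3.141, -0.001, 1.619]
contact_force: [-0.3, -0.2, 1.0]
width: 0.637
finger_force: 0.0
```

```bash
python3 - <<'E'
from h import *
near()
E
```

```text
tcp [497.4 -37.3 100. ] 1.619
(498.8, -37.7, 33.3, 62.3, -87.3, array([321., 244.])) units [-0.012  0.033]
```

>>> {"method": "play_rows", "body": {
  "increments": [
    [[60,-0.012,0.033,0.8,0],[60,0,0,0.8,0],[60,0,0,0.6,0],[60,0,0,0.21,0],[60,0,0,0,0]]
  ]
}}

```text
time: 31.88
ee_pos: [498.6, -37.3, 3.3]
ee_rot: [-3.141, -0.0, 1.62]
contact_force: [0.6, 0.4, 0.2]
width: 0.639
finger_force: 0.0
```

>>> {"method": "play_rows", "body": {
  "increments": [
    [[28,0,0,0,0],[28,0,0,0,0],[28,0,0,0,0],[28,0,0,0,0],[28,0,0,-0.4,0]]
  ]
}}

```text
time: 32.5
ee_pos: [497.4, -37.8, 18.9]
ee_rot: [-3.139, -0.001, 1.619]
contact_force: [0.4, -0.7, -0.4]
width: 0.354
finger_force: 12.0
```

>>> {"method": "play_rows", "body": {
  "increments": [
    [[28,0,0,-0.8,0],[28,0,0,-0.8,0],[28,0.696,0.259,0,0],[28,0.696,0.259,0,0],[28,0.696,0.259,0,0]]
  ]
}}

```text
time: 33.12
ee_pos: [525.6, 47.6, 83.6]
ee_rot: [3.141, -0.0, 1.619]
contact_force: [0.3, -0.2, -0.1]
width: 0.356
finger_force: 12.0
```

>>> {"method": "play_rows", "body": {
  "increments": [
    [[28,0,0,0,0],[28,0,0,0,0]]
  ]
}}

```text
time: 33.38
ee_pos: [524.9, 46.4, 83.2]
ee_rot: [-3.141, 0.0, 1.62]
contact_force: [0.1, 0.1, -1.1]
width: 0.354
finger_force: 12.0
```

```bash
python3 - <<'E'
from h import *
c,im=near(z=41,f='k1.png'); print(w2px(c,[[*PL,41]]),bot.state()['width'])
for lo in(140,100):
  for r in rects(c,im,41,lo): print(r)
E
```

```text
tcp [524.9  46.4  83.2] 1.62
(561.5, 155.1, 34.7, 67.6, -86.2, array([397.,  65.])) units [2.67  1.046]
[[400.15361739  58.15099137]] 0.35865901105348375
(556.5, 154.8, 44.4, 68.0, -86.9, array([388.,  68.]))
(663.9, 42.4, 46.5, 124.4, 88.0, array([558., 278.]))
(693.1, 41.0, 3.0, 120.6, 88.1, array([593., 278.]))
(527.0, 24.0, 45.2, 88.2, -87.2, array([320., 296.]))
(556.3, 154.6, 44.8, 68.5, -87.0, array([389.,  66.]))
(372.3, 127.0, 13.7, 34.3, 2.0, array([ 46., 108.]))
(666.0, 53.2, 58.0, 146.3, 88.0, array([571., 246.]))
(527.0, 20.5, 96.3, 103.7, 2.8, array([321., 313.]))
(730.9, -1.3, 13.7, 36.0, -73.1, array([632., 346.]))
(325.4, -21.7, 15.1, 36.0, 78.6, array([  8., 346.]))
(749.8, -75.3, 38.3, 51.3, -87.1, array([620., 439.]))
(578.9, -77.6, 11.3, 39.6, -83.6, array([390., 437.]))
(485.0, -82.2, 11.4, 39.6, 89.3, array([250., 437.]))
(315.5, -96.9, 39.6, 53.8, 88.8, array([ 21., 438.]))
```

>>> {"method": "play_rows", "body": {
  "increments": [
    [[28,0.696,0.259,0,0],[28,0.696,0.259,0,0],[28,0.697,0.259,0,0],[28,0.697,0.259,0,0],[28,0,0,0.4,0]]
  ]
}}

```text
time: 34.05
ee_pos: [563.1, 160.8, 68.0]
ee_rot: [3.138, -0.0, 1.62]
contact_force: [0.4, -0.4, -0.2]
width: 0.355
finger_force: 12.0
```

>>> {"method": "play_rows", "body": {
  "increments": [
    [[28,0,0,0.2,0],[28,0,0,0,0],[28,0,0,0,0]]
  ]
}}

```text
time: 34.42
ee_pos: [561.4, 159.3, 59.5]
ee_rot: [-3.141, 0.0, 1.618]
contact_force: [0.2, -0.0, 0.1]
width: 0.353
finger_force: 12.0
```

```bash
cat >> h.py <<'E'
def edges(zt,h=3.5):
    # far-edge rows and left/right columns: predicted vs seen, for plate, column top zt and held box
    s=bot.state();c,im=snap('wrist');p=s['ee_pos'];g=cv2.cvtColor(im,cv2.COLOR_RGB2GRAY).astype(float)
    print(p.round(1),s['ee_rot'].round(3),round(s['width'],3),'units',np.round(tool(*(PL-p[:2]),s['ee_rot'][2]),3))
    for n,z,hl,o in(('plate',5,40,PL),('top',zt,32,PL),('held',p[2]-h+18,32,p[:2])):
        a=w2px(c,[[*(o+U*hl),z]])[0]; b=w2px(c,[[*(o+U*(hl-1)),z]])[0]
        u,v=a.round().astype(int); pr=g[v-14:v+15,u-8:u+9].mean(1)
        print(n,'pred row',a[1].round(1),'px/mm',(b[1]-a[1]).round(2),v-14,pr.round().astype(int).tolist())
    return c,im
E
python3 - <<'E'
from h import *
edges(41)
E
```

```text
[561.4 159.3  59.5] [-3.141  0.     1.618] 0.353 units [0.029 0.009]
plate pred row 189.9 px/mm 1.69 176 [196, 196, 196, 196, 197, 198, 198, 198, 199, 200, 201, 202, 204, 212, 145, 143, 149, 151, 150, 151, 151, 151, 151, 151, 151, 151, 151, 151, 152]
top pred row 215.5 px/mm 1.94 202 [151, 151, 152, 152, 136, 139, 149, 154, 219, 167, 135, 141, 150, 155, 199, 226, 222, 224, 223, 223, 223, 223, 225, 231, 191, 134, 137, 141, 149]
held pred row 233.7 px/mm 2.27 220 [224, 223, 224, 223, 225, 231, 193, 134, 137, 141, 149, 156, 163, 160, 224, 224, 223, 224, 224, 223, 223, 224, 224, 224, 224, 223, 224, 225, 234]
```

The column edges match predictions to under 1 mm. I'm placing box 3 and going to box 4.

>>> {"method": "play_rows", "body": {
  "increments": [
    [[28,0.029,0.009,0.25,0],[28,0,0,0.115,0],[28,0,0,0,0],[46,0,0,0,0],[46,0,0,0,0]]
  ]
}}

```text
time: 35.1
ee_pos: [561.7, 161.5, 44.8]
ee_rot: [-3.142, -0.0, 1.619]
contact_force: [0.1, 0.6, 0.8]
width: 0.486
finger_force: 0.0
```

>>> {"method": "play_rows", "body": {
  "increments": [
    [[50,0,0,-0.5,0],[60,0,0,-0.875,0],[60,-0.947,-0.224,0,0],[60,-0.947,-0.224,0,0],[60,-0.947,-0.224,0,0]]
  ]
}}

```text
time: 35.72
ee_pos: [540.3, 45.7, 100.1]
ee_rot: [3.141, 0.0, 1.62]
contact_force: [0.1, 0.2, -0.1]
width: 0.639
finger_force: 0.0
```

>>> {"method": "play_rows", "body": {
  "increments": [
    [[60,-0.947,-0.224,0,0],[60,-0.947,-0.224,0,0],[60,-0.947,-0.224,0,0],[60,-0.947,-0.225,0,0],[60,-0.947,-0.225,0,0]]
  ]
}}

```text
time: 36.35
ee_pos: [504.6, -146.0, 100.0]
ee_rot: [3.141, 0.0, 1.619]
contact_force: [-0.0, 0.4, -0.8]
width: 0.638
finger_force: 0.0
```

>>> {"method": "play_rows", "body": {
  "increments": [
    [[60,-0.947,-0.225,0,0],[60,0,0,0,0],[60,0,0,0,0],[60,0,0,0,0]]
  ]
}}

```text
time: 36.85
ee_pos: [497.7, -181.8, 99.8]
ee_rot: [-3.142, -0.001, 1.621]
contact_force: [0.1, -0.3, -0.8]
width: 0.638
finger_force: 0.0
```

```bash
python3 - <<'E'
from h import *
near()
E
```

```text
tcp [ 497.7 -181.8   99.8] 1.621
(497.2, -184.2, 33.2, 63.3, -85.1, array([318., 246.])) units [-0.059 -0.014]
(492.7, -255.7, 33.3, 57.8, 85.2, array([307., 340.])) units [-1.839 -0.216]
```

>>> {"method": "play_rows", "body": {
  "increments": [
    [[60,-0.059,-0.014,0.8,0],[60,0,0,0.8,0],[60,0,0,0.6,0],[60,0,0,0.205,0],[60,0,0,0,0]]
  ]
}}

```text
time: 37.52
ee_pos: [497.3, -184.9, 3.6]
ee_rot: [-3.141, -0.0, 1.62]
contact_force: [0.5, -0.4, 0.0]
width: 0.642
finger_force: 0.0
```

>>> {"method": "play_rows", "body": {
  "increments": [
    [[28,0,0,0,0],[28,0,0,0,0],[28,0,0,0,0],[28,0,0,0,0],[28,0,0,-0.5,0]]
  ]
}}

```text
time: 38.15
ee_pos: [496.0, -184.8, 22.8]
ee_rot: [-3.139, -0.002, 1.619]
contact_force: [0.4, -0.3, -0.5]
width: 0.359
finger_force: 11.9
```

>>> {"method": "play_rows", "body": {
  "increments": [
    [[28,0,0,-1,0],[28,0,0,-1,0],[28,0.948,0.225,0,0],[28,0.948,0.225,0,0],[28,0.948,0.225,0,0]]
  ]
}}

```text
time: 38.78
ee_pos: [518.6, -69.5, 103.8]
ee_rot: [3.141, -0.0, 1.619]
contact_force: [-0.0, -0.1, -0.3]
width: 0.356
finger_force: 11.9
```

>>> {"method": "play_rows", "body": {
  "increments": [
    [[28,0.948,0.225,0,0],[28,0.948,0.225,0,0],[28,0.948,0.225,0,0],[28,0.948,0.225,0,0],[28,0.948,0.226,0,0]]
  ]
}}

```text
time: 39.4
ee_pos: [554.4, 122.3, 103.5]
ee_rot: [-3.141, 0.0, 1.619]
contact_force: [0.5, -0.5, -0.9]
width: 0.361
finger_force: 11.9
```

>>> {"method": "play_rows", "body": {
  "increments": [
    [[28,0.948,0.226,0,0],[28,0,0,0.4,0],[28,0,0,0.25,0],[28,0,0,0,0],[28,0,0,0,0]]
  ]
}}

```text
time: 40.02
ee_pos: [561.7, 158.4, 77.7]
ee_rot: [-3.142, 0.0, 1.618]
contact_force: [-0.1, -1.1, -0.4]
width: 0.359
finger_force: 11.9
```

```bash
python3 - <<'E'
from h import *
edges(59)
E
```

```text
[561.7 158.4  77.7] [-3.142  0.     1.618] 0.359 units [0.051 0.003]
plate pred row 184.5 px/mm 1.58 171 [196, 196, 196, 196, 198, 197, 198, 198, 199, 200, 201, 202, 204, 212, 151, 144, 151, 151, 151, 151, 151, 150, 151, 151, 151, 151, 151, 152, 143]
top pred row 213.7 px/mm 1.94 200 [137, 146, 154, 234, 142, 136, 151, 151, 137, 141, 149, 154, 212, 224, 223, 223, 223, 223, 223, 223, 223, 223, 225, 232, 178, 134, 138, 141, 148]
held pred row 233.7 px/mm 2.27 220 [223, 223, 225, 232, 178, 134, 138, 141, 148, 157, 160, 176, 224, 222, 222, 222, 222, 223, 223, 222, 223, 223, 223, 223, 223, 225, 226, 159, 158]
```

>>> {"method": "play_rows", "body": {
  "increments": [
    [[28,0.05,0.003,0.2,0],[28,0,0,0.165,0],[28,0,0,0,0],[28,0,0,0,0],[46,0,0,0,0]]
  ]
}}

```text
time: 40.7
ee_pos: [561.6, 161.5, 63.1]
ee_rot: [3.142, -0.0, 1.619]
contact_force: [0.6, 0.4, -0.3]
width: 0.428
finger_force: 0.0
```

>>> {"method": "play_rows", "body": {
  "increments": [
    [[46,0,0,0,0],[50,0,0,-0.5,0],[60,0,0,-0.425,0],[60,-0.943,-0.202,0,0],[60,-0.943,-0.202,0,0]]
  ]
}}

```text
time: 41.32
ee_pos: [549.3, 84.8, 100.5]
ee_rot: [3.141, 0.0, 1.621]
contact_force: [1.0, -0.6, 0.3]
width: 0.637
finger_force: 0.0
```

>>> {"method": "play_rows", "body": {
  "increments": [
    [[60,-0.943,-0.202,0,0],[60,-0.943,-0.202,0,0],[60,-0.943,-0.202,0,0],[60,-0.943,-0.202,0,0],[60,-0.943,-0.202,0,0]]
  ]
}}

```text
time: 41.95
ee_pos: [517.8, -106.3, 100.3]
ee_rot: [3.141, 0.0, 1.619]
contact_force: [0.5, -0.9, 0.1]
width: 0.637
finger_force: 0.0
```

>>> {"method": "play_rows", "body": {
  "increments": [
    [[60,-0.943,-0.202,0,0],[60,-0.943,-0.202,0,0],[60,-0.943,-0.202,0,0],[60,-0.943,-0.202,0,0],[60,0,0,0,0]]
  ]
}}

```text
time: 42.58
ee_pos: [492.9, -259.8, 100.1]
ee_rot: [3.141, 0.001, 1.616]
contact_force: [-0.1, 0.6, -0.1]
width: 0.638
finger_force: 0.0
```

>>> {"method": "play_rows", "body": {
  "increments": [
    [[60,0,0,0,0],[60,0,0,0,0]]
  ]
}}

```text
time: 42.82
ee_pos: [493.0, -256.0, 100.0]
ee_rot: [-3.141, -0.001, 1.62]
contact_force: [0.2, -0.1, -1.0]
width: 0.639
finger_force: 0.0
```

```bash
python3 - <<'E'
from h import *
c,im=near()
for o in('bottle_1',):
  for d in bot.find_in('wrist',o):
    r,cc=d['position'];print(d['conf'],r,cc,px2w(c,[[cc,r]],17.5).round())
E
```

```text
tcp [ 493. -256.  100.] 1.62
0.84 184.5 460.6 [[ 584. -210.   18.]]
0.65 31.9 507.7 [[ 603. -114.   18.]]
```

```bash
python3 - <<'E'
from h import *
s=bot.state();c,im=snap('wrist','f5.png');p=s['ee_pos'];print(p,s['ee_rot'][2])
for lo in (195,150):
  for r in rects(c,im,18,lo): print(lo,r)
for d in bot.find_in('wrist','box_1'):
    r,cc=d['position'];print(d['conf'],r,cc,px2w(c,[[cc,r]],18).round())
E
```

```text
[ 493.11618574 -256.18171546  100.10151299] 1.6207748640876867
195 (600.8, -107.5, 27.8, 34.5, 13.4, array([505.,  21.]))
195 (501.4, -260.8, 69.7, 76.7, -0.1, array([325., 264.]))
195 (651.8, -292.1, 7.5, 168.3, -0.2, array([531., 302.]))
195 (475.9, -420.8, 46.5, 59.2, 23.3, array([286., 441.]))
150 (599.8, -107.7, 28.4, 36.6, 13.4, array([503.,  21.]))
150 (671.7, -185.4, 54.0, 58.2, -80.2, array([600., 158.]))
150 (598.1, -230.2, 23.0, 31.3, -67.3, array([476., 216.]))
150 (501.4, -260.6, 70.4, 76.7, -0.0, array([325., 263.]))
150 (651.9, -292.0, 7.7, 168.6, -0.2, array([531., 302.]))
150 (475.8, -420.2, 47.5, 59.7, 22.6, array([285., 440.]))
0.79 244.4 318.4 [[ 493. -256.   18.]]
```

```bash
python3 - <<'E'
from h import *
im=cv2.imread('pics/f5.png')[:,:,::-1].copy(); c=cal('wrist')
hsv=cv2.cvtColor(im,cv2.COLOR_RGB2HSV); m=((hsv[...,2]>195)&(hsv[...,1]<25)).astype(np.uint8)
m=cv2.morphologyEx(m,cv2.MORPH_CLOSE,np.ones((5,5)))
n,l,st,ce=cv2.connectedComponentsWithStats(m); k=[i for i in range(1,n) if l[244,318]==i or (abs(ce[i]-[325,264]).max()<20)]
print(k,st[k]); mm=(m[190:320,240:400]>0)
for r in range(0,130,8): print(190+r,''.join('#' if x else '.' for x in mm[r,::2]))
m2=cv2.morphologyEx(m,cv2.MORPH_CLOSE,np.ones((25,25)));m2=cv2.morphologyEx(m2,cv2.MORPH_OPEN,np.ones((31,31)))
kk=[q for q in cv2.findContours(m2,0,1)[0] if cv2.pointPolygonTest(q,(318.,244.),False)>0]
for q in kk: print(cv2.minAreaRect(px2w(c,q.reshape(-1,2),18)[:,:2].astype(np.float32)))
E
```

```text
[4] [[ 274  200  109  102 4178]]
190 ................................................................................
198 ................................................................................
206 ..............................########################..........................
214 .............................#####................####..........................
222 .............................####.................####..........................
230 ............................#####................####...........................
238 ............................####.................###............................
246 ...........................##############.......####............................
254 ...........................########################.............................
262 ..........................#########################.............................
270 ..........................########################..............................
278 .........................########################...............................
286 .........................########################...............................
294 .................#######################################################........
302 ................................................................................
310 ................................................................................
318 ................................................................................
((491.43670654296875, -274.93621826171875), (33.21276092529297, 40.30326461791992), 2.865363121032715)
```

```bash
python3 - <<'E'
from h import *
im=cv2.imread('pics/f5.png')[:,:,::-1].copy(); c=cal('wrist'); s=bot.state();p=s['ee_pos']
hsv=cv2.cvtColor(im,cv2.COLOR_RGB2HSV); m=((hsv[...,2]>195)&(hsv[...,1]<25)); m[:195]=0;m[320:]=0;m[:,:270]=0;m[:,370:]=0
for cut in(288,290,292):
    mm=m.copy();mm[cut:]=0; k=np.argwhere(mm)[:,::-1]
    print(cut,cv2.minAreaRect(px2w(c,k,18)[:,:2].astype(np.float32)),k[:,1].min())
print([(r,np.flatnonzero(m[r])[[0,-1]].tolist()) for r in range(286,304) if m[r].any()], p)
E
```

```text
288 ((487.34637451171875, -258.7532653808594), (64.3753433227539, 43.36659240722656), 85.10942077636719) 200
290 ((487.2825012207031, -259.499755859375), (65.873779296875, 43.36659240722656), 85.10942077636719) 200
292 ((491.6734924316406, -258.2308654785156), (60.53862380981445, 64.58246612548828), 2.8603310585021973) 200
[(286, [290, 336]), (287, [274, 336]), (288, [274, 336]), (289, [274, 336]), (290, [274, 338]), (291, [274, 360]), (292, [274, 369]), (293, [274, 369]), (294, [274, 369]), (295, [274, 369]), (296, [274, 369]), (297, [290, 369]), (298, [311, 369]), (299, [333, 369]), (300, [353, 369])] [ 493.17705879 -256.49437393  100.12610329]
```

Box 5 is directly under the tool, but its yaw is about 7.6° off. I'll turn to match, grip, and turn back on the lift.

>>> {"method": "play_rows", "body": {
  "increments": [
    [[60,0,0,0.6,0.64],[60,0,0,0.6,0.63],[60,0,0,0.8,0],[60,0,0,0.41,0],[60,0,0,0,0]]
  ]
}}

```text
time: 43.65
ee_pos: [492.1, -256.3, 2.5]
ee_rot: [-3.139, -0.002, 1.487]
contact_force: [0.2, 0.7, -0.1]
width: 0.637
finger_force: 0.0
```

>>> {"method": "play_rows", "body": {
  "increments": [
    [[28,0,0,0,0],[28,0,0,0,0],[28,0,0,0,0],[28,0,0,0,0],[28,0,0,-0.5,0]]
  ]
}}

```text
time: 44.28
ee_pos: [491.9, -256.6, 22.8]
ee_rot: [-3.139, -0.002, 1.486]
contact_force: [0.3, -0.0, 0.4]
width: 0.356
finger_force: 12.0
```

>>> {"method": "play_rows", "body": {
  "increments": [
    [[28,0,0,-1,-0.4],[28,0,0,-1,-0.4],[28,0,0,-0.4,-0.47],[28,0.94,0.201,0,0],[28,0.94,0.201,0,0]]
  ]
}}

```text
time: 44.9
ee_pos: [505.5, -181.0, 120.0]
ee_rot: [3.141, 0.0, 1.618]
contact_force: [0.8, 0.8, 0.0]
width: 0.354
finger_force: 12.0
```

>>> {"method": "play_rows", "body": {
  "increments": [
    [[28,0.94,0.201,0,0],[28,0.94,0.201,0,0],[28,0.94,0.201,0,0],[28,0.94,0.201,0,0],[28,0.94,0.201,0,0]]
  ]
}}

```text
time: 45.52
ee_pos: [536.4, 9.5, 119.7]
ee_rot: [3.141, -0.0, 1.619]
contact_force: [0.0, 0.1, -0.8]
width: 0.355
finger_force: 12.0
```

>>> {"method": "play_rows", "body": {
  "increments": [
    [[28,0.94,0.202,0,0],[28,0.94,0.202,0,0],[28,0.94,0.202,0,0],[28,0.94,0.202,0,0],[28,0,0,0,0]]
  ]
}}

```text
time: 46.15
ee_pos: [561.6, 162.4, 119.5]
ee_rot: [3.141, -0.001, 1.623]
contact_force: [0.6, -0.2, 0.1]
width: 0.359
finger_force: 12.0
```

>>> {"method": "play_rows", "body": {
  "increments": [
    [[28,0,0,0.4,0],[28,0,0,0.2,0],[28,0,0,0,0],[28,0,0,0,0]]
  ]
}}

```text
time: 46.65
ee_pos: [561.6, 159.5, 95.7]
ee_rot: [3.142, -0.0, 1.618]
contact_force: [0.6, 0.8, 0.2]
width: 0.359
finger_force: 12.0
```

```bash
python3 - <<'E'
from h import *
c,im=edges(77)
cv2.imwrite('pics/e5.png',im[:,:,::-1]); p=bot.state()['ee_pos']
print(rects(c,im,p[2]+14.5))
E
```

```text
[561.6 159.5  95.7] [ 3.142 -0.     1.618] 0.359 units [0.025 0.005]
plate pred row 182.7 px/mm 1.48 169 [196, 196, 196, 196, 197, 197, 197, 198, 198, 199, 200, 200, 203, 211, 150, 144, 150, 150, 151, 150, 150, 150, 151, 151, 151, 151, 151, 147, 136]
top pred row 215.7 px/mm 1.93 202 [141, 153, 136, 140, 154, 158, 137, 139, 148, 153, 196, 225, 221, 222, 222, 222, 222, 222, 222, 222, 223, 224, 229, 193, 157, 161, 149, 135, 138]
held pred row 233.6 px/mm 2.27 220 [222, 222, 223, 224, 229, 193, 157, 161, 149, 135, 138, 140, 144, 152, 161, 154, 196, 226, 221, 223, 222, 222, 222, 222, 222, 222, 222, 222, 222]
[(562.0, 164.4, 33.1, 73.1, -87.2, array([319., 275.]))]
```

>>> {"method": "play_rows", "body": {
  "increments": [
    [[28,0.072,0.003,0.2,0],[28,0,0,0.167,0],[28,0,0,0,0],[28,0,0,0,0],[46,0,0,0,0]]
  ]
}}

```text
time: 47.32
ee_pos: [561.4, 163.0, 81.0]
ee_rot: [-3.142, -0.0, 1.619]
contact_force: [0.4, 0.4, -0.2]
width: 0.431
finger_force: 0.0
```

>>> {"method": "play_rows", "body": {
  "increments": [
    [[46,0,0,0,0],[50,0,0,-0.5,0],[60,0,0,-1,0],[60,0,0,-1,0],[60,0,0,-1,0]]
  ]
}}

```text
time: 47.95
ee_pos: [561.3, 162.9, 222.3]
ee_rot: [3.141, -0.0, 1.619]
contact_force: [0.8, 0.2, -0.8]
width: 0.639
finger_force: 0.0
```

>>> {"method": "play_rows", "body": {
  "increments": [
    [[60,0,0,-1,0],[60,0,0,0,0],[60,0,0,0,0]]
  ]
}}

```text
time: 48.32
ee_pos: [560.8, 162.9, 260.2]
ee_rot: [-3.14, 0.0, 1.619]
contact_force: [0.2, 0.2, -0.2]
width: 0.638
finger_force: 0.0
```

```bash
python3 - <<'E'
from h import *
c,im=snap('wrist','col.png');s=bot.state();print(s['ee_pos'],s['ee_rot'])
for z in(95,): print([r for r in rects(c,im,z) if r[2]>25])
q=w2px(c,[[*(PL+a*U*32+b*V*17),95] for a,b in((1,-1),(1,1),(-1,1),(-1,-1))]);print(q.round())
E
```

```text
[560.48621399 162.76839213 259.48776602] [-3.13886429e+00  3.07775935e-04  1.61931730e+00]
[(561.0, 165.7, 39.3, 68.2, -87.2, array([319., 214.])), (816.5, 77.6, 39.7, 49.9, 88.4, array([580., 315.]))]
[[301. 185.]
 [340. 186.]
 [339. 256.]
 [302. 256.]]
```

```bash
python3 - <<'E'
from h import *
im=cv2.imread('pics/col.png'); g=cv2.cvtColor(im,cv2.COLOR_BGR2GRAY)
for r in range(158,284,3): print(r,' '.join('%3d'%x for x in g[r,288:354:3]))
E
```

```text
158 107 106 107 105 105 107  94 199 195 196 195 192 174 193 195 194 196  95 109 109 110 107
161 105 103 107 106 106 105 107 141 196 195 196 191 149 195 195 193 194 205 105 110 107 108
164 106 105  97  96 104 105 106 104 208 197 195 194 163 189 192 194 194 195  88 104 105 105
167 205 205 202 218 109 112 110 108  94 204 202 203 192 177 200 202 203 137 194  98 107 109
170 200 200 202 209  78  78 140 147 142 143 145 136 141 141 138 144 151  60 143 183 106 109
173 202 203 202 211 119  98 141 145 143 142 145 138 143 143 137 143 152  49 143 193  95 110
176 202 203 203 176 124 137 137 131 130 131 134 126 127 130 125 129 142 143 140 194 202 107
179 203 205 205 182 255 255 168 136 135 135 133 130 133 130 127 123 141 141 142 195 196  95
182 204 206 204 179 255 255 180 183 182 181 180 180 180 184 185 184 182 191 142 186 182 201
185 204 205 204 178 255 255 217 216 216 215 214 213 211 210 210 208 208 211 142 194 187 191
188 203 206 203 174 255 255 217 217 216 216 213 211 212 210 210 208 207 206 141 191 194 193
191 202 202 202 172 255 255 218 224 225 224 223 223 219 218 217 217 209 205 140 181 193 
[... 2063 characters left out ...]
 207 207 207 207 205 206 204 205 205 204 205 203 191 192
263 207 207 206 207 207 208 208 207 207 207 206 205 205 205 204 205 206 204 204 204 163 191
266 210 210 209 207 207 206 210 209 206 207 207 205 205 204 205 204 204 203 205 203 205 192
269 208 208 209 208 209 207 207 208 209 207 206 207 206 206 205 204 205 205 205 204 204 191
272 210 207 209 208 208 208 208 209 207 208 207 207 205 206 207 204 205 204 204 204 203 192
275 209 209 207 208 207 208 207 209 208 206 206 206 206 204 205 205 204 204 205 203 204 190
278 209 209 209 207 209 209 208 208 207 206 208 206 206 207 207 204 205 204 204 204 205 190
281 208 208 208 209 207 209 208 208 207 207 206 207 204 206 206 206 205 205 204 204 206 189
```

The column top is within about 2–3 mm of nominal. Now bottle A: hover over its cap with the tool x axis along the bottle.

>>> {"method": "play_rows", "body": {
  "increments": [
    [[50,-0.883,0.066,0,0],[50,-0.883,0.066,0,0],[50,-0.883,0.066,0.5,0],[50,-0.883,0.066,0.5,0],[50,-0.883,0.066,1,0]]
  ]
}}

```text
time: 49.0
ee_pos: [583.5, -13.9, 179.8]
ee_rot: [3.141, 0.0, 1.619]
contact_force: [0.7, -0.4, 0.6]
width: 0.532
finger_force: 0.0
```

>>> {"method": "play_rows", "body": {
  "increments": [
    [[50,-0.883,0.066,1,0],[50,0,0,1,-0.77],[50,0,0,0,-0.77],[50,0,0,0,0],[50,0,0,0,0]]
  ]
}}

```text
time: 49.62
ee_pos: [587.4, -47.8, 100.7]
ee_rot: [-3.141, -0.0, 1.78]
contact_force: [-0.4, -0.5, -0.1]
width: 0.53
finger_force: 0.0
```

```bash
cat >> h.py <<'E'
def bottle(f):
    s=bot.state();c,im=snap('wrist',f);p=s['ee_pos'];yaw=s['ee_rot'][2];print('tcp',p.round(1),yaw.round(3))
    for d in bot.find_in('wrist','bottle_1'):
        r,cc=d['position'];print(round(d['conf'],2),round(r),round(cc),px2w(c,[[cc,r]],17.5)[0].round())
    h=cv2.cvtColor(im,cv2.COLOR_RGB2HSV); out=[]
    for nm,m in(('brown',((h[...,0]>3)&(h[...,0]<20)&(h[...,1]>150)&(h[...,2]>60))),('black',((h[...,2]<85)&(h[...,1]<60)))):
        m=cv2.morphologyEx(m.astype(np.uint8),cv2.MORPH_OPEN,np.ones((3,3)))
        for k in cv2.findContours(m,0,1)[0]:
            if cv2.contourArea(k)>120:
                W=px2w(c,k.reshape(-1,2),17.5)[:,:2].astype(np.float32); q=cv2.minAreaRect(W)
                print(nm,np.round(q[0],1),np.round(q[1],1),round(q[2],1),'px',k.reshape(-1,2).min(0),k.reshape(-1,2).max(0))
    return c,im
E
python3 - <<'E'
from h import *
bottle('ba.png')
E
```

```text
tcp [587.4 -47.8 100.7] 1.78
0.88 309 321 [598. -95.  18.]
0.72 438 277 [ 588. -213.   18.]
brown [ 588.8 -217.9] [35.6 47.9] 22.8 px [255 417] [304 463]
brown [ 600.2 -108.8] [34.4 63.6] 12.9 px [295 286] [343 365]
black [ 850.3 -205.1] [23.4 10.2] 7.1 px [565 470] [591 479]
black [ 886.9 -197.4] [50.2 17.1] 6.2 px [589 464] [639 479]
black [ 436.4 -223. ] [197.7 141.7] 16.3 px [  0 331] [211 479]
black [ 692.4 -146.4] [365. 127.] 1.6 px [186 306] [639 460]
black [554.1 -92.5] [ 7.9 16.9] 9.8 px [255 283] [266 305]
black [702.9 -53. ] [20.3 26.2] 49.7 px [460 268] [493 299]
black [587.5 -53.8] [21.  48.1] 12.5 px [303 218] [333 285]
black [377.2 -58.8] [31.9 11.2] 11.4 px [  0 190] [ 40 206]
black [683.7  40.8] [156.3  62.6] 88.1 px [414   8] [569 259]
black [703.7 127. ] [27.3 19.7] 21.6 px [540   0] [581  34]
black [409.   16.3] [ 99.5 107. ] 3.2 px [0 0] [149 167]
```

>>> {"method": "play_rows", "body": {
  "increments": [
    [[50,0.05,-0.03,0.8,-0.1],[50,0,0,0.8,0],[50,0,0,0.6,0],[50,0,0,0.24,0],[50,0,0,0,0]]
  ]
}}

```text
time: 50.35
ee_pos: [586.0, -46.1, 3.4]
ee_rot: [-3.141, -0.0, 1.791]
contact_force: [-0.2, -0.1, 0.3]
width: 0.534
finger_force: 0.0
```

>>> {"method": "play_rows", "body": {
  "increments": [
    [[5,0,0,0,0],[5,0,0,0,0],[5,0,0,0,0],[5,0,0,0,0],[5,0,0,0,0]]
  ],
  "newtons": 10
}}

```text
time: 50.98
ee_pos: [585.9, -46.2, 3.5]
ee_rot: [3.141, -0.0, 1.791]
contact_force: [0.5, -0.4, 0.6]
width: 0.187
finger_force: 9.9
```

The bulb is gripped (17.6 mm). Now I'll raise the cap on an arc about the base edge.

>>> {"method": "play_rows", "body": {
  "increments": [
    [[5,-0.094,0,-0.277,0],[5,-0.094,0,-0.277,0],[5,-0.162,0,-0.243,0],[5,-0.162,0,-0.243,0],[5,-0.22,0,-0.193,0]]
  ]
}}

```text
time: 51.6
ee_pos: [592.6, -75.4, 53.6]
ee_rot: [3.141, 0.0, 1.791]
contact_force: [0.0, 0.3, -0.6]
width: 0.185
finger_force: 9.8
```

>>> {"method": "play_rows", "body": {
  "increments": [
    [[5,-0.22,0,-0.193,0],[5,-0.262,0,-0.13,0],[5,-0.262,0,-0.13,0],[5,-0.287,0,-0.057,0],[5,-0.287,0,-0.057,0]]
  ]
}}

```text
time: 52.22
ee_pos: [603.9, -127.0, 75.3]
ee_rot: [-3.141, -0.0, 1.791]
contact_force: [-0.8, -0.9, -1.2]
width: 0.186
finger_force: 9.8
```

>>> {"method": "play_rows", "body": {
  "increments": [
    [[5,-0.292,0,0.02,0],[5,-0.292,0,0.02,0],[5,0,0,0,0],[5,0,0,0,0]]
  ]
}}

```text
time: 52.72
ee_pos: [608.7, -148.8, 73.5]
ee_rot: [-3.141, -0.001, 1.791]
contact_force: [0.1, 0.1, -0.9]
width: 0.183
finger_force: 9.8
```

```bash
cat >> h.py <<'E'
def upright(f):
    # brown body seen in wrist and scene pictures: axis compared with vertical through the tool
    s=bot.state();p=s['ee_pos'];print('tcp',p.round(1),s['ee_rot'].round(3),round(s['width'],3),s['finger_force'].__round__(1))
    for n in('wrist','scene','top'):
        c,im=snap(n,n+f); h=cv2.cvtColor(im,cv2.COLOR_RGB2HSV)
        m=((h[...,0]>3)&(h[...,0]<20)&(h[...,1]>150)&(h[...,2]>60)).astype(np.uint8)
        pr=w2px(c,[[p[0],p[1],p[2]-74],[p[0],p[1],p[2]-44],[p[0],p[1],p[2]-14]]).round(1)
        print(n,'pred base/mid/shoulder',pr.tolist())
        for k in cv2.findContours(m,0,1)[0]:
            if cv2.contourArea(k)>25: q=cv2.minAreaRect(k);print('  brown',np.round(q[0],1),np.round(q[1],1),round(q[2],1),k.reshape(-1,2).min(0),k.reshape(-1,2).max(0))
E
python3 - <<'E'
from h import *
upright('u1.png')
E
```

```text
tcp [ 608.7 -148.8   73.5] [-3.141e+00 -1.000e-03  1.791e+00] 0.183 9.8
wrist pred base/mid/shoulder [[319.4, 247.7], [319.3, 261.9], [319.2, 280.0]]
  brown [320.5 358. ] [49. 30.] -0.0 [296 343] [345 373]
  brown [250.5 325. ] [12. 23.] 90.0 [239 319] [262 331]
scene pred base/mid/shoulder [[373.6, 283.9], [374.5, 275.6], [375.5, 267.0]]
  brown [494.7 441.5] [ 8.3 86.3] 25.5 [473 402] [516 479]
  brown [388.5 292. ] [12.  7.] 90.0 [385 286] [392 298]
  brown [388.5 268. ] [ 7.8 12. ] 45.0 [384 263] [394 274]
  brown [227.6 327.9] [182.2  92.6] 23.9 [161 249] [329 369]
  brown [ 81.6 256.5] [88.7 25.3] 65.0 [ 55 220] [107 302]
top pred base/mid/shoulder [[383.4, 218.4], [384.6, 217.1], [385.8, 215.7]]
```

```bash
python3 - <<'E'
from h import *
p=bot.state()['ee_pos'];G=p+[0,0,14.5];u=np.array([-.218,.976,0])
for ph in range(0,91,15):
    d=-u*np.cos(np.radians(ph))-np.array([0,0,np.sin(np.radians(ph))])
    P=[G+d*k for k in(28,45,58,86)]
    print(ph,'wrist',w2px(cal('wrist'),P).round().tolist(),'scene',w2px(cal('scene'),P[1:3]).round().tolist(),round(P[3][2]))
E
```

```text
0 wrist [[319.0, 358.0], [319.0, 389.0], [319.0, 411.0], [319.0, 456.0]] scene [[393.0, 262.0], [398.0, 263.0]] 88
15 wrist [[319.0, 348.0], [319.0, 372.0], [319.0, 389.0], [319.0, 422.0]] scene [[392.0, 265.0], [397.0, 267.0]] 66
30 wrist [[319.0, 336.0], [319.0, 353.0], [319.0, 365.0], [319.0, 387.0]] scene [[390.0, 268.0], [394.0, 271.0]] 45
45 wrist [[319.0, 323.0], [319.0, 332.0], [319.0, 339.0], [319.0, 352.0]] scene [[387.0, 270.0], [390.0, 274.0]] 27
60 wrist [[319.0, 308.0], [319.0, 311.0], [319.0, 313.0], [319.0, 317.0]] scene [[383.0, 272.0], [385.0, 275.0]] 14
75 wrist [[319.0, 294.0], [319.0, 290.0], [319.0, 287.0], [319.0, 282.0]] scene [[379.0, 272.0], [380.0, 276.0]] 5
90 wrist [[319.0, 280.0], [319.0, 269.0], [319.0, 262.0], [319.0, 249.0]] scene [[375.0, 272.0], [375.0, 275.0]] 2
```

The bottle has only swung about 22° and friction at 10 N is holding it. I'll lighten the grip so it can hang down.

>>> {"method": "play_rows", "body": {
  "increments": [
    [[5,0,0,0,0],[5,0,0,0,0],[5,0,0,0,0],[5,0,0,0,0]]
  ],
  "newtons": 5
}}

```text
time: 53.38
ee_pos: [609.0, -149.0, 73.9]
ee_rot: [3.141, 0.0, 1.791]
contact_force: [0.1, 0.9, -0.2]
width: 0.052
finger_force: 0.0
```

```bash
python3 - <<'E'
from h import *
upright('u2.png')
E
```

```text
tcp [ 609.  -149.    73.9] [3.141 0.    1.791] 0.052 0.0
wrist pred base/mid/shoulder [[319.3, 247.7], [319.2, 261.9], [319.1, 280.0]]
  brown [252.  324.5] [13. 26.] 90.0 [239 318] [265 331]
  brown [307.4 263.5] [61.  83.1] 22.2 [270 224] [342 309]
scene pred base/mid/shoulder [[373.8, 283.8], [374.7, 275.5], [375.6, 266.9]]
  brown [494.3 441.4] [ 9.3 86.3] 25.1 [473 402] [516 479]
  brown [388.5 292. ] [12.  7.] 90.0 [385 286] [392 298]
  brown [376.1 276.9] [11.6  8.1] 12.5 [371 272] [382 281]
  brown [227.7 328. ] [182.1  92.6] 23.8 [161 249] [329 369]
  brown [ 81.6 256.5] [88.7 25.3] 65.0 [ 55 220] [107 302]
top pred base/mid/shoulder [[383.5, 218.3], [384.7, 217.0], [385.9, 215.6]]
```

It slipped out (fingers closed empty). I'll rise and find it again.

>>> {"method": "play_rows", "body": {
  "increments": [
    [[5,0,0,-0.6,0],[5,0,0,-0.8,0],[50,0.2,0,-0.3,0],[50,0.3,0,0,0],[50,0,0,0,0]]
  ],
  "newtons": 12
}}

```text
time: 54.15
ee_pos: [603.3, -127.9, 140.6]
ee_rot: [-3.139, -0.002, 1.792]
contact_force: [0.4, -0.8, -0.3]
width: 0.335
finger_force: 0.0
```

```bash
python3 - <<'E'
from h import *
bottle('bb.png')
im=cv2.imread('pics/bb.png');h=cv2.cvtColor(im,cv2.COLOR_BGR2HSV)
for r in range(150,380,6):
    print(r,''.join('B' if (3<a<20 and b>150 and v>60) else ('k' if v<85 and b<60 else ('w' if v>215 and b<60 else '.')) for a,b,v in h[r,230:410:3].astype(int)))
E
```

```text
tcp [ 603.3 -127.9  140.6] 1.792
0.79 259 317 [ 606. -151.   18.]
0.72 334 286 [ 595. -222.   18.]
0.72 145 458 [689. -41.  18.]
brown [ 604.7 -226.3] [23.3 65.6] 1.7 px [277 304] [306 372]
brown [ 605.7 -144.7] [38.2 37.5] 83.3 px [292 228] [340 278]
black [ 450.4 -417.6] [62.1  9.1] 16.8 px [ 76 472] [135 479]
black [ 940.7 -308.5] [52.9 17. ] 7.2 px [584 466] [627 479]
black [ 361.5 -441. ] [28.9 18.3] 18.7 px [  9 465] [ 31 479]
black [ 718.3 -311.9] [10.2 37.9] 18.4 px [392 428] [403 460]
black [ 456.9 -322.2] [238.5 135.5] 12.9 px [  0 333] [249 461]
black [ 693.7 -181.7] [19.  17.3] 41.7 px [398 306] [423 325]
black [ 812.5 -216.3] [227.2 163.3] 18.6 px [399 294] [639 453]
black [ 628.5 -233.4] [154.2 128.5] 12.0 px [235 284] [406 417]
black [ 604.  -161.4] [24.8 32.4] 11.8 px [296 251] [327 289]
black [ 568.5 -162.8] [12.1 24.5] 40.0 px [256 249] [276 276]
black [ 365.8 -107.6] [43.7 13.2] 8.3 px [  0 131] [ 51 149]
black [681.  -69.7] [106.2  61.7] 88.0 px [379 121] [496 237]
black [687.2  44.9] [19.3 66.6] 66.9 px [447   0] [524  63]
black [375.6 -43.7] [71.1 83.6] 4.7 px [
[... 1849 characters left out ...]
.....kkkkBBBB....w...ww.......wkkkkk............kk
324 .www...........k.k.BBBBB..................kkkkk............k
330 www...........kkkkB.BBBB..................wkkkk.............
336 .k.k..........kkkkwwwBBBB.................w.kkkk.........kkk
342 kkkkk........kkkk.wwwBBBB...................kkkk...........k
348 kk.kk........kkkkwwwwwBBB..................wkkkkk........kkk
354 kk..k.......kkkk.wwwwwBBBBw.................kkkkk........k.k
360 ............kkkkkwwwww.BBBw..................kkkk...........
366 ............kkk.ww..BBBB....................wkkkk...........
372 ............kkk.BBBB.wwwwwwwwwww..w.wwwww..wwkkkk...........
378 ...kkkkkkkkkkkkkkkkkkkkkkkkkkkkkkkkkkkkkkkkkkkkkkkkkkkkkkkk.
```

Good luck: the bottle dropped onto its base and stands upright, with the round brown shoulder at (316,252) and the cap top near (310,280). I'll measure its axis.

```bash
python3 - <<'E'
from h import *
c=cal('wrist');s=bot.state();p=s['ee_pos'];print(p,s['ee_rot'][2])
a=px2w(c,[[316,252]],[55])[0];b=px2w(c,[[311,280]],[103])[0];print(a,b)
for q in(a,b):print(np.round(tool(q[0]-p[0],q[1]-p[1],s['ee_rot'][2]),3))
for P in([a[0],a[1]],): print(w2px(c,[[*P,z] for z in(0,55,74,104)]).round())
E
```

```text
[ 603.75417659 -128.89788566  140.54138877] 1.7918098922129222
[ 602.68202201 -135.66902315   55.        ] [ 600.96619046 -138.63033856  103.        ]
[-0.159 -0.063]
[-0.222 -0.121]
[[317. 233.]
 [316. 252.]
 [316. 260.]
 [315. 277.]]
```

```bash
python3 - <<'E'
from h import *
import pickle
c1,c2=pickle.load(open('c12.pkl','rb'))
for f,c,rows in(('w1.png',c1,(215,260,300,365)),('w2.png',c2,(110,150,190,215,270,320))):
    h=cv2.cvtColor(cv2.imread('pics/'+f),cv2.COLOR_BGR2HSV)
    for r in rows:
        m=(h[r,:,1]<45)&(h[r,:,2]<190)&(h[r,:,2]>50)
        m=cv2.morphologyEx(m[:,None].astype(np.uint8),cv2.MORPH_CLOSE,np.ones((7,1)))[:,0]
        d=np.diff(np.r_[0,m,0]);runs=[(a,b-1) for a,b in zip(np.flatnonzero(d==1),np.flatnonzero(d==-1)) if 20<b-a<90 and 380<a<480]
        for a,b in runs:
            q=px2w(c,[[a,r],[b,r]],10);print(f,r,a,b,q[:,:2].round(1).tolist(),'w',round(q[1,0]-q[0,0],1),'mid',q.mean(0)[:2].round(1))
c=cal('wrist');print('vial3 cap',px2w(c,[[410,315]],58).round(1))
for d in bot.find_in('wrist','vial_1'): r,cc=d['position'];print(round(d['conf'],2),r.__round__(),round(cc),px2w(c,[[cc,r]],35)[0].round())
E
```

```text
vial3 cap [[ 678.8 -166.2   58. ]]
0.6 142 460 [685. -41.  35.]
0.45 321 402 [ 682. -182.   35.]
```

```bash
python3 - <<'E'
from h import *
for f,rows in(('w1.png',(215,300)),('w2.png',(150,200,270))):
    h=cv2.cvtColor(cv2.imread('pics/'+f),cv2.COLOR_BGR2HSV)
    for r in rows: print(f,r,' '.join('%d:%d/%d'%(u,h[r,u,1],h[r,u,2]) for u in range(400,520,3)))
E
```

```text
w1.png 215 400:44/205 403:46/206 406:46/206 409:26/77 412:7/137 415:8/155 418:8/154 421:8/154 424:7/154 427:3/153 430:8/150 433:7/153 436:8/151 439:8/154 442:3/151 445:10/152 448:3/150 451:7/150 454:7/150 457:7/150 460:14/75 463:6/164 466:45/209 469:45/204 472:45/205 475:44/203 478:45/202 481:45/203 484:45/200 487:45/202 490:47/202 493:45/203 496:47/201 499:44/201 502:45/204 505:44/205 508:43/207 511:45/206 514:42/206 517:40/208
w1.png 300 400:46/190 403:5/158 406:6/159 409:8/153 412:8/153 415:8/154 418:15/35 421:26/29 424:33/31 427:17/30 430:49/26 433:33/31 436:57/27 439:5/98 442:7/110 445:9/112 448:7/110 451:9/110 454:7/106 457:5/107 460:9/111 463:7/111 466:37/160 469:43/210 472:42/208 475:42/208 478:42/206 481:39/209 484:39/208 487:40/208 490:40/209 493:38/207 496:39/207 499:38/207 502:39/210 505:38/217 508:48/100 511:42/115 514:17/122 517:22/125
w2.png 150 400:48/196 403:47/197 406:52/191 409:44/196 412:46/195 415:46/207 418:56/109 421:50/112 424:48/112 427:50/113 430:51/111 433:53/111 436:58/110 439:56/110 442:25/62 445:10/77 448:10/76 451:10/79 454:3/75 457:10/78 460:13/79 463:
[... 356 characters left out ...]
/143 445:5/153 448:5/153 451:8/154 454:5/154 457:5/152 460:7/153 463:5/153 466:5/152 469:8/152 472:5/150 475:3/151 478:7/152 481:8/153 484:5/152 487:7/149 490:10/124 493:37/185 496:39/210 499:41/209 502:40/208 505:42/212 508:41/211 511:41/210 514:42/213 517:42/212
w2.png 270 400:140/100 403:49/105 406:39/216 409:38/214 412:42/214 415:38/212 418:39/214 421:42/212 424:41/210 427:42/217 430:24/73 433:7/147 436:8/155 439:8/152 442:5/154 445:5/150 448:8/154 451:10/153 454:7/154 457:12/153 460:8/151 463:7/153 466:7/152 469:7/151 472:8/152 475:5/150 478:11/94 481:9/167 484:39/222 487:37/216 490:37/216 493:36/215 496:37/215 499:36/215 502:38/215 505:37/215 508:37/216 511:37/215 514:37/214 517:37/213
```

```bash
python3 - <<'E'
from h import *
import pickle
c1,c2=pickle.load(open('c12.pkl','rb'))
M=[]
for c,r,a,b in((c1,215,410.5,465),(c2,150,443,501),(c2,200,437.5,492),(c2,270,431,483)):
    q=px2w(c,[[a,r],[b,r]],10);print(q[:,:2].round(1).tolist(),q[1,0]-q[0,0],q.mean(0));M.append(q.mean(0))
M=np.array(M);f=np.polyfit(M[:,1],M[:,0],1);print(f,np.polyval(f,[-116,35]))
E
```

```text
[[659.9, 86.5], [721.5, 86.7]] 61.592121849374394 [690.7236651   86.57735427  10.        ]
[[656.3, 38.0], [720.2, 38.9]] 63.851646033585666 [688.26760181  38.44340065  10.        ]
[[654.2, -16.3], [715.8, -15.9]] 61.61695024894766 [684.97605548 -16.11358439  10.        ]
[[652.8, -98.0], [714.3, -98.2]] 61.4447825548699 [683.52921067 -98.13052749  10.        ]
[3.95925352e-02 6.86767465e+02] [682.17473052 688.15320334]
```

>>> {"method": "play_rows", "body": {
  "increments": [
    [[46,-0.19,-0.09,0,0],[46,0,0,0.8,0],[46,0,0,0.8,0],[46,0,0,0.8,0],[46,0,0,0.36,0]]
  ]
}}

```text
time: 54.92
ee_pos: [601.4, -138.1, 29.3]
ee_rot: [-3.139, -0.002, 1.79]
contact_force: [-0.4, -0.4, 0.9]
width: 0.487
finger_force: 0.0
```

>>> {"method": "play_rows", "body": {
  "increments": [
    [[46,0,0,0,0],[25,0,0,0,0],[25,0,0,0,0],[25,0,0,0,0],[25,0,0,0,0]]
  ],
  "newtons": 20
}}

```text
time: 55.55
ee_pos: [603.6, -138.1, 32.6]
ee_rot: [3.139, 0.001, 1.791]
contact_force: [-1.2, -0.9, 5.3]
width: 0.361
finger_force: 20.0
```

>>> {"method": "play_rows", "body": {
  "increments": [
    [[25,0,0,-0.4,0],[25,0,0,-0.35,0],[25,0,0,0,0]]
  ]
}}

```text
time: 55.92
ee_pos: [603.8, -138.0, 63.1]
ee_rot: [3.139, 0.002, 1.791]
contact_force: [0.6, 0.1, 0.2]
width: 0.358
finger_force: 20.0
```

>>> {"method": "play_rows", "body": {
  "increments": [
    [[25,0.06,0.687,0,0],[25,0.06,0.687,0,0],[25,0.06,0.687,0,0],[25,0,0,0,0],[25,0,0,0.3,0]]
  ]
}}

```text
time: 56.55
ee_pos: [681.2, -112.9, 49.4]
ee_rot: [3.141, 0.0, 1.791]
contact_force: [0.1, -0.4, 0.3]
width: 0.358
finger_force: 20.0
```

>>> {"method": "play_rows", "body": {
  "increments": [
    [[25,0,0,0.2,0],[25,0,0,0.15,0],[25,0,0,0.03,0],[25,0,0,0,0]]
  ]
}}

```text
time: 57.05
ee_pos: [680.0, -112.9, 35.6]
ee_rot: [-3.14, -0.0, 1.791]
contact_force: [-3.9, 0.4, 7.8]
width: 0.363
finger_force: 20.0
```

```bash
python3 - <<'E'
from h import *
c,im=snap('wrist','l1.png');s=bot.state();p=s['ee_pos'];print(p,s['ee_rot'],s['contact_force'])
h=cv2.cvtColor(im,cv2.COLOR_RGB2HSV)
print(w2px(c,[[651,-100,10],[713,-100,10],[652,-60,10],[715,-60,10],[*p[:2],63]]).round())
for y in(-80,-60):
    r=int(w2px(c,[[684,y,10]])[0,1]); print(y,r,' '.join('%d:%d/%d'%(u,h[r,u,1],h[r,u,2]) for u in range(230,410,4)))
E
```

```text
[ 680.05959064 -112.90892009   35.63238327] [-3.13994227e+00 -3.32221296e-04  1.79075344e+00] [-3.63143364 -0.02368448  7.17445145]
[[271. 239.]
 [384. 263.]
 [288. 165.]
 [407. 192.]
 [319. 315.]]
-80 216 230:36/228 234:38/226 238:38/226 242:39/226 246:39/227 250:39/227 254:48/122 258:51/125 262:49/124 266:52/127 270:59/121 274:48/127 278:56/131 282:12/88 286:6/81 290:9/84 294:12/83 298:9/88 302:12/87 306:0/84 310:9/86 314:9/87 318:9/85 322:6/82 326:6/85 330:9/87 334:3/85 338:6/86 342:12/88 346:12/86 350:9/85 354:6/86 358:12/86 362:6/88 366:12/85 370:6/84 374:15/85 378:9/84 382:6/82 386:18/85 390:12/85 394:9/83 398:12/84 402:50/128 406:47/125
-60 178 230:40/223 234:40/225 238:40/224 242:39/224 246:40/225 250:39/223 254:48/164 258:51/121 262:51/124 266:53/124 270:48/123 274:55/121 278:44/123 282:51/125 286:51/124 290:15/85 294:15/86 298:3/86 302:3/86 306:10/80 310:11/96 314:5/165 318:5/165 322:6/165 326:8/167 330:6/170 334:5/168 338:6/178 342:10/107 346:4/181 350:6/180 354:9/83 358:7/76 362:15/117 366:3/171 370:6/171 374:6/86 378:6/84 382:6/86 386:18/83 390:12/86 394:9/84 398:3/85 402:6/81 406:9/82
```

```bash
python3 - <<'E'
from h import *
c=cal('wrist')
L=px2w(c,[[281,216],[289,178]],10);R=px2w(c,[[400,216]],10);print(L.round(1),R.round(1))
im=cv2.imread('pics/l1.png');h=cv2.cvtColor(im,cv2.COLOR_BGR2HSV)
for r in(120,150,178,216,235): 
    m=(h[r,:,1]<22);print(r,[int(u) for u in range(231,470) if m[u]!=m[u-1]])
E
```

```text
[[653.6 -86.7  10. ]
 [653.8 -66.3  10. ]] [[714.6 -73.   10. ]]
120 [303, 431]
150 [296, 344, 346, 347, 349, 350, 352, 353, 354, 363, 364, 374, 375, 378, 379, 383, 384, 387, 388, 389, 390, 421]
178 [289, 412]
216 [279, 401]
235 [275, 278, 279, 395]
```

>>> {"method": "play_rows", "body": {
  "increments": [
    [[25,0,0,-0.03,0],[25,0,0,0,0],[46,0,0,0,0],[46,0,0,0,0],[46,0,0,-0.5,0]]
  ]
}}

```text
time: 57.72
ee_pos: [680.2, -112.3, 53.4]
ee_rot: [-3.138, -0.002, 1.791]
contact_force: [0.9, 0.5, 0.1]
width: 0.489
finger_force: 0.0
```

>>> {"method": "play_rows", "body": {
  "increments": [
    [[46,0,0,-0.9,0],[46,0,0,-1,0],[50,-0.5,-0.5,0,0],[50,-0.5,-0.5,0,0],[50,0,0,0,0]]
  ]
}}

```text
time: 58.35
ee_pos: [650.6, -161.7, 131.3]
ee_rot: [-3.141, 0.0, 1.789]
contact_force: [0.1, 0.7, -0.5]
width: 0.53
finger_force: 0.0
```

```bash
python3 - <<'E'
from h import *
c,im=bottle('bc.png')
h=cv2.cvtColor(im,cv2.COLOR_RGB2HSV);p=bot.state()['ee_pos']
u,v=w2px(c,[[682,-113,55]])[0].astype(int);print(u,v)
for r in range(v-50,v+70,6):
    print(r,''.join('B' if (3<a<20 and b>150 and q>60) else ('k' if q<75 and b<60 else ('w' if q>215 and b<60 else '.')) for a,b,q in h[r,max(u-90,0):u+90:3].astype(int)))
print(w2px(c,[[682,-113,z] for z in(3,58,107)]).round())
E
```

```text
tcp [ 650.6 -161.7  131.3] 1.789
0.74 259 218 [ 579. -199.   18.]
0.71 195 380 [ 688. -124.   18.]
brown [ 584.3 -207.4] [36.1 23.1] 25.3 px [203 255] [248 286]
brown [ 684.1 -121.5] [38.1 37. ] 38.3 px [352 167] [403 220]
black [ 581.1 -377.2] [31.3 40.9] 13.1 px [178 424] [211 460]
black [ 876.5 -265.3] [194.1 131.9] 11.6 px [431 331] [639 459]
black [ 495.5 -364.6] [198.5 157.1] 16.3 px [  0 331] [197 479]
black [ 728.  -237.8] [12.3 23.4] 15.1 px [384 328] [399 353]
black [ 714.9 -215.6] [10.9 25.8] 32.9 px [374 299] [393 326]
black [ 679.2 -275.2] [236.  123.5] 9.1 px [186 297] [455 433]
black [ 691.4 -212.9] [18.5 25.2] 13.5 px [344 290] [367 319]
black [ 695.4 -182.3] [20.1 17.4] 42.4 px [355 261] [382 282]
black [ 753.1 -180.5] [65.2  9.7] 75.7 px [422 247] [467 318]
black [ 570.8 -174.9] [20.  46.5] 31.3 px [200 198] [233 256]
black [ 406.3 -122.9] [13.9 12. ] 3.8 px [  0 106] [ 17 123]
black [691.8 -33.9] [24.3 20.9] 24.1 px [400  56] [435  88]
black [710.2  13.7] [13.8  9. ] 14.3 px [451   0] [471  14]
black [682.3 -80. ] [176.9  60.8] 88.1 px [317   0] [430 240]
black [40
[... 691 characters left out ...]
..........
195 .....w......kkk.....BBBBkkkkkkkkkkkBB.kk....................
201 ............kkkkkkk.BBB.kkkkkkkkkkk.Bk......................
207 ......w....k.kkk.k...BBBkkkkkkkkkkk..kk.....................
213 ..........kkkkkk..k.k.BBBkkkkkkkkkk.kk......................
219 ......w...kkkk.kk.k.k....BBB.kkkkkkkk.......................
225 ......w..k..kk.kk...kkk..k.kkk..k.kkk.......................
231 .........kkkkkkkkkk.kkk.kk.k......kk......w........w........
237 .......wk.k...........kk.kk..k.....................wwww.ww.w
243 .......w...........................w........................
249 .......k.k......................k......................kkk..
[[373. 177.]
 [384. 186.]
 [399. 199.]]
```

Bottle A stands in the lane. Bottle B is next, with the same light-grip recipe but lifted straight up and moved away from the microscope.

>>> {"method": "play_rows", "body": {
  "increments": [
    [[50,0.07,-0.67,0,0],[50,0.1,-0.67,0,0],[50,0.1,-0.67,0.38,-0.8],[50,0,0,0.4,-0.9],[50,0,0,0,0]]
  ]
}}

```text
time: 59.08
ee_pos: [570.1, -166.2, 99.1]
ee_rot: [-3.14, -0.002, 1.969]
contact_force: [0.6, 0.4, 0.1]
width: 0.535
finger_force: 0.0
```

>>> {"method": "play_rows", "body": {
  "increments": [
    [[50,0,0,0,0],[50,0,0,0,0]]
  ]
}}

```text
time: 59.32
ee_pos: [571.5, -167.4, 100.8]
ee_rot: [3.14, 0.001, 1.969]
contact_force: [-0.2, -0.1, 0.2]
width: 0.531
finger_force: 0.0
```

```bash
python3 - <<'E'
from h import *
c,im=bottle('bd.png');ct=cal('top');print('stage corner',px2w(ct,[[431,208]],165))
E
```

```text
tcp [ 571.5 -167.4  100.8] 1.969
0.89 258 512 [ 700. -125.   18.]
0.71 308 316 [ 587. -212.   18.]
brown [ 593.3 -227.1] [34.4 63.7] 23.6 px [291 287] [339 366]
brown [ 693.3 -123.7] [38.6 42.2] 87.9 px [480 218] [538 282]
black [ 823.2 -287.1] [37.3  6.8] 18.8 px [515 473] [555 479]
black [ 856.7 -274.8] [29.6  9.1] 18.0 px [557 471] [589 479]
black [ 900.7 -257.9] [37.8 15. ] 16.6 px [603 466] [639 479]
black [ 421.4 -457. ] [29.6 14.8] 28.3 px [ 18 466] [ 48 479]
black [ 613.3 -271.9] [526.6 167.6] 27.6 px [  0 278] [639 479]
black [ 722.9 -129.1] [26.5 56.1] 74.3 px [503 246] [566 298]
black [ 571.2 -175. ] [21.  48.2] 23.2 px [300 219] [330 286]
black [ 362.  -126.9] [31.7 12.2] 2.6 px [19 50] [65 80]
black [683.5 -68.8] [167.6  72.8] 88.1 px [428  31] [607 268]
black [ 354.1 -101.2] [57.5 25. ] 18.9 px [0 0] [84 42]
stage corner [[ 611.64988863 -246.21571484  165.        ]]
```

>>> {"method": "play_rows", "body": {
  "increments": [
    [[50,0.03,-0.08,0.8,0],[50,0,0,0.8,0],[50,0,0,0.6,0],[50,0,0,0.23,0],[50,0,0,0,0]]
  ]
}}

```text
time: 60.05
ee_pos: [567.1, -167.6, 2.9]
ee_rot: [-3.141, -0.0, 1.969]
contact_force: [-0.8, 0.8, 0.8]
width: 0.532
finger_force: 0.0
```

>>> {"method": "play_rows", "body": {
  "increments": [
    [[5,0,0,0,0],[5,0,0,0,0],[5,0,0,0,0],[5,0,0,0,0],[5,0,0,0,0]]
  ],
  "newtons": 10
}}

```text
time: 60.68
ee_pos: [567.2, -167.6, 3.1]
ee_rot: [3.141, 0.0, 1.969]
contact_force: [0.2, 0.8, 0.3]
width: 0.188
finger_force: 9.9
```

>>> {"method": "play_rows", "body": {
  "increments": [
    [[5,0,0,-0.277,0],[5,0,0,-0.277,0],[5,0.1,0,-0.3,0],[5,0.2,0,-0.3,0],[5,0.3,0,-0.3,0]]
  ]
}}

```text
time: 61.3
ee_pos: [557.4, -144.9, 62.1]
ee_rot: [3.141, -0.0, 1.969]
contact_force: [0.8, -0.7, -0.4]
width: 0.181
finger_force: 9.7
```

>>> {"method": "play_rows", "body": {
  "increments": [
    [[5,0.3,0,-0.3,0],[5,0.2,0,0,0],[5,0.1,0,0,0],[5,0,0,0,0],[5,0,0,0,0]]
  ]
}}

```text
time: 61.92
ee_pos: [548.4, -123.5, 72.7]
ee_rot: [-3.141, -0.0, 1.969]
contact_force: [-0.3, 0.9, -0.4]
width: 0.177
finger_force: 9.6
```

```bash
python3 - <<'E'
from h import *
upright('v1.png')
p=bot.state()['ee_pos'];y=bot.state()['ee_rot'][2];G=p+[0,0,14.5];u=np.array([np.cos(y),np.sin(y),0])
for ph in range(0,91,15):
    d=-u*np.cos(np.radians(ph))-np.array([0,0,np.sin(np.radians(ph))])
    P=[G+d*k for k in(28,38,58,86)]
    print(ph,'wrist',w2px(cal('wrist'),P).round().tolist(),'scene',w2px(cal('scene'),P[1:3]).round().tolist(),round(P[3][2]))
E
```

```text
tcp [ 548.4 -123.5   72.7] [-3.141 -0.     1.969] 0.177 9.6
wrist pred base/mid/shoulder [[319.6, 247.5], [319.5, 261.7], [319.4, 279.8]]
  brown [321.  346.2] [42.5 24.3] 2.9 [300 333] [342 358]
  brown [516.9 332.4] [80.6 59.2] 57.5 [478 297] [559 371]
  brown [320.4 301.2] [12.6 33.3] 88.3 [304 295] [337 308]
scene pred base/mid/shoulder [[355.7, 293.6], [356.3, 285.2], [357.0, 276.6]]
  brown [494.8 441.4] [ 8.1 85.8] 25.9 [474 402] [516 479]
  brown [368.3 280.3] [ 7.8 11.3] 45.0 [364 274] [373 285]
  brown [377. 255.] [8. 8.] -0.0 [373 251] [381 259]
  brown [222.2 325.5] [177.8  92.6] 23.9 [158 248] [321 369]
  brown [ 80.9 256.8] [88.7 23.7] 65.0 [ 55 220] [102 302]
top pred base/mid/shoulder [[374.8, 241.3], [375.8, 240.4], [376.8, 239.5]]
0 wrist [[319.0, 357.0], [319.0, 376.0], [319.0, 411.0], [319.0, 456.0]] scene [[373.0, 269.0], [380.0, 270.0]] 87
15 wrist [[319.0, 348.0], [319.0, 362.0], [319.0, 389.0], [319.0, 422.0]] scene [[372.0, 272.0], [379.0, 275.0]] 65
30 wrist [[319.0, 336.0], [319.0, 346.0], [319.0, 365.0], [319.0, 387.0]] scene [[370.0, 275.0], [376.0, 279.0]] 44
45 wrist [[319.0, 322.0], [319.0, 328.0], [319.0, 339.0], [320.0, 351.0]] scene [[367.0, 277.0], [372.0, 282.0]] 27
60 wrist [[319.0, 308.0], [319.0, 310.0], [319.0, 313.0], [320.0, 316.0]] scene [[364.0, 279.0], [368.0, 284.0]] 13
75 wrist [[319.0, 294.0], [319.0, 291.0], [320.0, 287.0], [320.0, 282.0]] scene [[361.0, 279.0], [362.0, 285.0]] 4
90 wrist [[319.0, 280.0], [319.0, 274.0], [320.0, 262.0], [320.0, 249.0]] scene [[357.0, 279.0], [356.0, 285.0]] 1
```

It's rotating on its own (about 50° already). I'll hold still and let it swing further.

>>> {"method": "play_rows", "body": {
  "increments": [
    [[5,0,0,0,0],[5,0,0,0,0],[5,0,0,0,0],[5,0,0,0,0],[5,0,0,0,0]]
  ]
}}

```text
time: 62.7
ee_pos: [548.4, -123.4, 73.1]
ee_rot: [3.142, -0.0, 1.969]
contact_force: [0.0, -0.8, -0.8]
width: 0.175
finger_force: 9.6
```

```bash
python3 - <<'E'
from h import *
upright('v2.png')
E
```

```text
tcp [ 548.4 -123.4   73.1] [ 3.142 -0.     1.969] 0.175 9.6
wrist pred base/mid/shoulder [[319.6, 247.5], [319.5, 261.7], [319.4, 279.8]]
  brown [321.  346.2] [42.5 24.3] 2.9 [300 333] [342 358]
  brown [516.4 332.5] [80.9 59. ] 57.5 [478 297] [558 371]
  brown [320.4 301.2] [12.6 33.3] 88.3 [304 295] [337 308]
scene pred base/mid/shoulder [[355.6, 293.5], [356.3, 285.1], [357.0, 276.5]]
  brown [494.9 441.4] [ 8.1 85.9] 25.8 [474 402] [516 479]
  brown [367.5 280. ] [ 7.8 12. ] 45.0 [362 274] [373 285]
  brown [377. 255.] [8. 8.] 0.0 [373 251] [381 259]
  brown [223.1 325.9] [179.8  92.7] 23.6 [158 248] [322 369]
  brown [ 80.9 256.8] [88.7 23.7] 65.0 [ 55 220] [102 302]
top pred base/mid/shoulder [[374.8, 241.2], [375.7, 240.4], [376.7, 239.4]]
```

>>> {"method": "play_rows", "body": {
  "increments": [
    [[5,0,0,0,0],[5,0,0,0,0],[5,0,0,0,0]]
  ],
  "newtons": 8
}}

```text
time: 63.22
ee_pos: [548.4, -123.4, 73.1]
ee_rot: [3.142, -0.0, 1.969]
contact_force: [-0.1, -0.4, -1.0]
width: 0.178
finger_force: 7.7
```

>>> {"method": "play_rows", "body": {
  "increments": [
    [[5,0,0,0,0],[5,0,0,0,0],[5,0,0,0,0]]
  ],
  "newtons": 7
}}

```text
time: 63.6
ee_pos: [548.4, -123.4, 73.1]
ee_rot: [3.142, -0.0, 1.969]
contact_force: [-0.2, -0.8, -0.7]
width: 0.179
finger_force: 6.7
```

```bash
python3 - <<'E'
from h import *
upright('v3.png')
E
```

```text
tcp [ 548.4 -123.4   73.1] [ 3.142 -0.     1.969] 0.179 6.7
wrist pred base/mid/shoulder [[319.6, 247.5], [319.5, 261.7], [319.4, 279.8]]
  brown [320.5 343.8] [41.2 20.6] 1.5 [300 333] [341 354]
  brown [516.4 332.5] [80.9 59. ] 57.5 [478 297] [558 371]
  brown [320.5 299. ] [16. 33.] 90.0 [304 291] [337 307]
scene pred base/mid/shoulder [[355.6, 293.5], [356.3, 285.1], [357.0, 276.5]]
  brown [494.8 441.6] [ 8.  86.3] 25.6 [473 402] [516 479]
  brown [367.2 280.6] [ 7.5 12. ] 49.4 [361 275] [373 285]
  brown [377. 255.] [8. 8.] 0.0 [373 251] [381 259]
  brown [222.4 325.6] [178.9  92.6] 23.9 [158 248] [321 369]
  brown [ 80.9 256.8] [88.7 23.7] 65.0 [ 55 220] [102 302]
top pred base/mid/shoulder [[374.8, 241.2], [375.7, 240.4], [376.7, 239.4]]
```

>>> {"method": "play_rows", "body": {
  "increments": [
    [[5,0,0,0,0],[5,0,0,0,0],[5,0,0,0,0]]
  ],
  "newtons": 6
}}

```text
time: 64.12
ee_pos: [548.5, -123.4, 73.3]
ee_rot: [3.141, 0.0, 1.969]
contact_force: [-0.6, -0.0, 0.4]
width: 0.063
finger_force: 0.1
```

>>> {"method": "play_rows", "body": {
  "increments": [
    [[5,0,0,0,0],[5,0,0,0,0]]
  ],
  "newtons": 5
}}

```text
time: 64.38
ee_pos: [548.5, -123.4, 73.2]
ee_rot: [3.141, 0.0, 1.969]
contact_force: [-0.6, 0.5, 0.3]
width: 0.055
finger_force: 0.1
```

```bash
python3 - <<'E'
from h import *
upright('v4.png')
E
```

```text
tcp [ 548.5 -123.4   73.2] [3.141 0.    1.969] 0.055 0.1
wrist pred base/mid/shoulder [[319.5, 247.5], [319.4, 261.7], [319.3, 279.8]]
  brown [516.3 332.2] [80.4 59.1] 57.7 [478 297] [558 371]
  brown [324.4 271.1] [44.2 40.1] 57.0 [301 252] [347 297]
scene pred base/mid/shoulder [[355.6, 293.4], [356.3, 285.1], [357.0, 276.4]]
  brown [494.9 441.6] [ 8.  86.3] 25.3 [473 402] [516 479]
  brown [363.5 284.1] [ 7.9 12.1] 77.5 [357 279] [369 288]
  brown [377. 255.] [8. 8.] 0.0 [373 251] [381 259]
  brown [222.4 325.6] [178.9  92.6] 23.9 [158 248] [321 369]
  brown [ 80.9 256.8] [88.7 23.7] 65.0 [ 55 220] [102 302]
top pred base/mid/shoulder [[374.8, 241.2], [375.7, 240.4], [376.7, 239.4]]
```

It slipped out again. Rising to see how it landed.

>>> {"method": "play_rows", "body": {
  "increments": [
    [[5,0,0,-0.6,0],[5,0,0,-0.8,0],[50,0.2,0,-0.3,0],[50,0.3,0,0,0],[50,0,0,0,0]]
  ],
  "newtons": 12
}}

```text
time: 65.15
ee_pos: [539.1, -103.5, 140.0]
ee_rot: [-3.14, -0.002, 1.97]
contact_force: [0.2, -0.3, 0.6]
width: 0.335
finger_force: 0.0
```

>>> {"method": "play_rows", "body": {
  "increments": [
    [[50,0,0,0,0],[50,0,0,0,0]]
  ]
}}

```text
time: 65.4
ee_pos: [540.5, -105.0, 140.4]
ee_rot: [-3.141, -0.001, 1.969]
contact_force: [-0.7, 0.3, 0.2]
width: 0.522
finger_force: 0.0
```

```bash
cat >> h.py <<'E'
def amap(c,im,u,v,du=75,r0=-60,r1=70,st=3,rs=6):
    h=cv2.cvtColor(im,cv2.COLOR_RGB2HSV)
    for r in range(max(v+r0,0),min(v+r1,480),rs):
        print(r,''.join('B' if (3<a<20 and b>150 and q>60) else ('k' if q<75 and b<60 else ('w' if q>215 and b<60 else '.')) for a,b,q in h[r,max(u-du,0):u+du:st].astype(int)))
E
python3 - <<'E'
from h import *
c,im=bottle('be.png'); amap(c,im,318,265)
E
```

```text
tcp [ 540.5 -105.   140.4] 1.969
0.9 311 473 [ 685. -119.   18.]
0.89 285 317 [ 556. -148.   18.]
brown [ 692.4 -115.1] [41.5 37.2] 22.1 px [457 289] [504 330]
brown [ 556.5 -140.6] [37.6 42.8] 8.6 px [295 252] [342 305]
black [ 840.2 -247.9] [67.3 11.7] 18.8 px [510 470] [573 479]
black [ 907.7 -223.1] [75.1 17.2] 17.2 px [575 466] [639 479]
black [ 369.2 -449.3] [81.6 18.6] 28.5 px [  0 465] [ 68 479]
black [ 591.4 -234.7] [605.3 194. ] 27.8 px [  0 285] [639 479]
black [691.9 -99.6] [12.9 32.2] 70.5 px [474 283] [504 310]
black [ 561.9 -163.1] [21.9 35.5] 11.7 px [301 283] [330 324]
black [ 314.4 -100.8] [75.4 14.3] 11.5 px [ 0 97] [ 93 130]
black [684.9  -7.2] [145.3  72.6] 88.1 px [457  80] [608 273]
black [315.7 -45.2] [109.2  55.7] 19.3 px [0 0] [138  79]
205 wwwwwwwwwwwwwwwwwwwwwwwwww........................
211 wwwwwwwwwwwwwwwwwwwwwwwwww........................
217 wwwwwwwwwwwwwwwwwwwwwwwwww........................
223 wwwwwwwwwwwwwwwwwwwwwwwwww........................
229 wwwwwwwwwwwwwwwwwwwwwwwwww........................
235 wwwwwwwwwwwwwwwwwwwwwwwwww......................
[... 182 characters left out ...]
wwwwwwwwwww...BBBBBBBB.......wwwwwwwwwww
265 wwwwwwwwwwwwwwwwwwww...BBBBBBBBBB.......wwwwwwwwww
271 wwwwwwwwwwwwwwwwwww.BBBBBBBBBBBBBB....wwwwwwwwwwww
277 www......wwwwwwwww.BBBBBBBBBBBBBB.....wwwww......w
283 .......kkwwwwwwwwwBBBBB.k..BBBBBB..wwwwwwww.k.....
289 .......kkwwwww.w.wBBBkkkkkkkkBBBBwwwwwwwwww.kk....
295 .......kkw.ww.wwwwBB.....kkkkkBBBwwwwwwwwww.kkk...
301 ......k.k..wwwwww.w..kkkkkkkkkBBwwwwwwwwwww.kkkk..
307 ....kkkk..ww.w.ww...kkkkkkkkkBwwwwwwwwwwwww.kkkk..
313 ....kkkkkwwwwwwww..wkkkkkkkk.wwwwwwwwwwwwwwwkkk.k.
319 ...kkkkk.wwwwwwwwwwkk....kkwww.wwwwwwwwwwwww.kk.kk
325 ..kkkkk.wwwww.wwwwww.......w...wwwwwwwwwwwwwwkkkkk
331 .kkk.kkwwwwwwwwwwwwwww..ww.......wwwwwwwwwwww.kkkk
```

Bottle B stands upright too. I'll measure its axis and the route to the second gap.

```bash
python3 - <<'E'
from h import *
c=cal('wrist');s=bot.state();p=s['ee_pos'];y=s['ee_rot'][2];print(p,y)
a=px2w(c,[[318.5,276]],[55])[0];b=px2w(c,[[311,314]],[103])[0];print(a,b,np.round(tool(a[0]-p[0],a[1]-p[1],y),3),np.round(tool(b[0]-p[0],b[1]-p[1],y),3))
print(w2px(c,[[a[0],a[1],z] for z in(0,55,103)]).round())
E
```

```text
[ 540.61788131 -105.09765077  140.66296705] 1.9689149532192052
[ 549.2617811  -127.75991291   55.        ] [ 547.81820773 -135.27084357  103.        ] [-0.606 -0.02 ] [-0.765 -0.127]
[[319. 253.]
 [319. 276.]
 [318. 304.]]
```

>>> {"method": "play_rows", "body": {
  "increments": [
    [[50,-0.63,-0.03,0,0],[46,0,0,0,0.85],[46,0,0,0,0.85],[46,0,0,0,0.85],[46,0,0,0,0.85]]
  ]
}}

```text
time: 66.12
ee_pos: [550.2, -130.7, 141.1]
ee_rot: [3.141, 0.001, 1.609]
contact_force: [-0.0, 0.7, -0.1]
width: 0.49
finger_force: 0.0
```

>>> {"method": "play_rows", "body": {
  "increments": [
    [[46,0,0,0.8,0],[46,0,0,0.8,0],[46,0,0,0.8,0],[46,0,0,0.36,0],[46,0,0,0,0]]
  ]
}}

```text
time: 66.75
ee_pos: [549.2, -129.4, 30.0]
ee_rot: [-3.14, -0.0, 1.612]
contact_force: [0.9, -0.8, 0.0]
width: 0.488
finger_force: 0.0
```

>>> {"method": "play_rows", "body": {
  "increments": [
    [[25,0,0,0,0],[25,0,0,0,0],[25,0,0,0,0],[25,0,0,0,0]]
  ],
  "newtons": 20
}}

```text
time: 67.25
ee_pos: [550.7, -128.8, 31.9]
ee_rot: [3.138, 0.001, 1.613]
contact_force: [2.1, 0.1, 5.9]
width: 0.343
finger_force: 18.9
```

>>> {"method": "play_rows", "body": {
  "increments": [
    [[25,0,0,-0.4,0],[25,0,0,-0.35,0],[25,0,0,0,0]]
  ]
}}

```text
time: 67.62
ee_pos: [550.2, -129.0, 62.3]
ee_rot: [3.139, 0.001, 1.613]
contact_force: [-0.5, 0.1, -0.7]
width: 0.343
finger_force: 18.7
```

```bash
python3 - <<'E'
from h import *
c,im=snap('wrist','bf.png');p=bot.state()['ee_pos']
for dy in(0,-8): print(dy,w2px(c,[[p[0],p[1]+dy,z] for z in(31,91,134)]).round().tolist())
amap(c,im,320,320,75,-110,110,3,6)
E
```

```text
0 [[318.0, 269.0], [317.0, 317.0], [317.0, 378.0]]
-8 [[317.0, 282.0], [317.0, 334.0], [316.0, 399.0]]
210 wwwwwww...........................................
216 wwwwwwww..........................................
222 wwwwwwww..........................................
228 wwwwwwww..........................................
234 wwwwwww...........................................
240 wwwwwww...........................................
246 wwwwwww...........................................
252 wwwwwwww..............w.......................wwww
258 wwwwwwww........wwwwwww.......................wwww
264 wwwwwwww...wwwwwwwwww.BBBBBBBBBBB...........wwwwww
270 wwwwwwwwwwwwwwwwwwwBBBBBBBBBBBBBBBB........wwwwwww
276 wwwwwwwwww...wwwww..BBBBBBBBBBBBBBBBB.....wwwwwwww
282 wwwww........kwww..BBBBBBBBBBBBBBBBBBk.........www
288 wwww........kkww..BBBBBBBBBBBBBBBBBBBkk.........ww
294 www.........kk...BBBBBBBBBBBBBBBBBBBBkkk........ww
300 ww.........kkk.BBBBBBBBBBBBBBBBBBBBBBkkk.........w
306 w..........kkkBBBBBBBBBBBBBBBBBBBBBBBkkkk.........
312 ..........kkk.BBBBBBBBBBBBBBBBBBBBBBB.kkk.........
318 ...
[... 337 characters left out ...]
k.ww.kkkkkkkkkkkkkkkkk.wwwwwwwkkkkk.....
360 .......kkkkwww.kkkkkkkkkkkkkkkkkwwwwwwww.kkkk.....
366 .......kkk.wwwwkkkkkkkkkkkkkkkk.wwwwwwww..kkk.....
372 .......kkk.wwww.kkkkkkkkkkkkkk.wwwwwwwwwwk.k......
378 kkkkkkkkkkkkkkkkkkkkkkkkkkkkkkkkkkkkkkkkkkkkkkkkkk
384 kkkkkkkkkkkkkkkkkkkk.kkkkkkkkkkkkkkkkkkkkkkkkkkkkk
390 kkkkkkkk.kkkkkkkk.k.kkkkkkkkkkkkkkkkkkkkkkkkkkkk.k
396 kkkkkkkk..kkkk.k.kkkkkkkkkk.kkkkk.k.kkkk.kkkkkkkkk
402 kkkk.kk.k.kkkkk.kkkkkkkkkkk.kk.k.k..kkkkkk.kk.kk..
408 kkkkk..kkkkkkkkkkkkkkkkkk.k.kkkkk.k.kkk..kk.k.kkkk
414 kkkkkkkkkkkkkkkkkkkk.kkkkkkkkkkkkkkkkkkkkkkkkkkkkk
420 ......wwwwwwwwwwww.kkk.wwwwwwwwwwwwwwwwwwwwww.....
426 ......wwwwwwwwwwwwwwwwwwwwwwwwwwwwwwwwwwwwwwww....
```

The bottle sits about 7 mm off toward −y in the grip. I'll set it down and grip it again centred.

>>> {"method": "play_rows", "body": {
  "increments": [
    [[25,0,0,0.4,0],[25,0,0,0.35,0],[25,0,0,0,0],[46,0,0,0,0],[46,0,0,0,0]]
  ]
}}

```text
time: 68.3
ee_pos: [549.2, -128.7, 30.3]
ee_rot: [-3.141, -0.0, 1.613]
contact_force: [0.3, -0.3, 0.1]
width: 0.482
finger_force: 0.0
```

>>> {"method": "play_rows", "body": {
  "increments": [
    [[46,-0.18,0,0,0],[46,0,0,0,0],[25,0,0,0,0],[25,0,0,0,0],[25,0,0,0,0]]
  ]
}}

```text
time: 68.92
ee_pos: [549.4, -135.8, 30.8]
ee_rot: [-3.141, -0.0, 1.613]
contact_force: [-1.4, 0.5, 0.7]
width: 0.358
finger_force: 19.9
```

>>> {"method": "play_rows", "body": {
  "increments": [
    [[25,0,0,0,0],[25,0,0,-0.4,0],[25,0,0,-0.35,0],[25,0,0,0,0]]
  ]
}}

```text
time: 69.42
ee_pos: [551.2, -136.3, 62.7]
ee_rot: [3.138, 0.002, 1.613]
contact_force: [-0.5, 0.5, -1.2]
width: 0.361
finger_force: 19.9
```

```bash
python3 - <<'E'
from h import *
c,im=snap('wrist','bg.png');p=bot.state()['ee_pos'];print(p)
amap(c,im,320,320,75,-60,60,3,8)
E
```

```text
[ 550.40266078 -136.03988771   61.84398574]
260 wwwwwwww.....wwwwwBBBBBBBBBBBBBBBB..........wwwwww
268 wwwwwwwwwwwwwwww..BBBBBBBBBBBBBBBBBB....wwwwwwwwww
276 wwwwwwwww....ww...BBBBBBBBBBBBBBBBBBBw....wwwwwwww
284 wwww........kkw.BBBBBBBBBBBBBBBBBBBBB.k........www
292 www........kkkBBBBBBBBBBBBBBBBBBBBBBB.kk.........w
300 ww.........kkBBBBBBBBBBBBBBBBBBBBBBBBB.kk.........
308 ..........kkkBBBBBBBBkkkkkkkkkBBBBBBBB.kk.........
316 .........kkkkBBBBBkkkkkkkkkkkkkkkBBBBB.kkk........
324 .........kkk.wBBBkkkkkkkkkkkkkkkkkBBB.kk.kk.......
332 ........k.kk.wwB.kkkkkkkkkkkkkkkkkBBwww.kkk.......
340 .......kkkk.wwwwkkkkkkkkkkkkkkkkkkwwwww.kkkk......
348 .......kkkkwwwwwkkkkkkkkkkkkkkkkkkwwwwwwkkkkk.....
356 ......kkkk.wwwwwwkkkkkkkkkkkkkkkkwwwwwww.kkkk.....
364 ......kkkkwwwwwwwwkkkkkkkkkkkkk.wwwwwwwwwkkkk.....
372 ......kkk.wwwwwww.kkkkkkkkkkkkk.wwwwwwwww..kk.....
```

>>> {"method": "play_rows", "body": {
  "increments": [
    [[25,0.826,0,0,0],[25,0.826,0,0,0],[25,0.826,0,0,0],[25,0.826,0,0,0],[25,0.826,0,0,0]]
  ]
}}

```text
time: 70.1
ee_pos: [542.2, 30.3, 60.4]
ee_rot: [-3.141, -0.0, 1.613]
contact_force: [-0.9, 0.1, -1.1]
width: 0.359
finger_force: 19.9
```

>>> {"method": "play_rows", "body": {
  "increments": [
    [[25,0,0.907,0,0],[25,0,0.907,0,0],[25,0,0.907,0,0],[25,0,0.907,0,0],[25,0,0,0,0]]
  ]
}}

```text
time: 70.72
ee_pos: [687.7, 35.5, 59.4]
ee_rot: [-3.139, -0.0, 1.613]
contact_force: [-0.5, -0.4, -1.2]
width: 0.358
finger_force: 19.9
```

```bash
python3 - <<'E'
from h import *
c,im=snap('wrist','bh.png');s=bot.state();p=s['ee_pos'];print(p,s['width'],s['contact_force'])
h=cv2.cvtColor(im,cv2.COLOR_RGB2HSV)
for r in(120,160,200,230):
    m=(h[r,:,1]<25);rr=[int(u) for u in range(200,470) if m[u]!=m[u-1]];print(r,rr, px2w(c,[[rr[0],r],[rr[-1],r]],10)[:,:2].round(1).tolist())
for d in bot.find_in('wrist','vial_1'): r,cc=d['position'];print(round(d['conf'],2),round(r),round(cc),px2w(c,[[cc,r]],35)[0].round())
E
```

```text
[687.63612219  35.42202906  59.55880979] 0.3585575624435877 [ 0.17744473 -0.49949072 -2.1273089 ]
120 [276, 301, 304, 306, 307, 309, 310, 311, 312, 313, 314, 325, 329, 387] [[660.3, 115.3], [721.7, 117.9]]
160 [274, 382] [[659.6, 93.3], [720.7, 95.9]]
200 [271, 378] [[658.2, 70.3], [720.1, 73.0]]
230 [270, 375] [[657.8, 52.4], [719.8, 55.1]]
0.84 428 302 [682. -66.  35.]
```

>>> {"method": "play_rows", "body": {
  "increments": [
    [[25,0,0,0.3,0],[25,0,0,0.2,0],[25,0,0,0.1,0],[25,0,0,0,0]]
  ]
}}

```text
time: 71.32
ee_pos: [687.2, 35.3, 36.2]
ee_rot: [-3.141, -0.0, 1.613]
contact_force: [0.0, 0.9, -1.6]
width: 0.358
finger_force: 19.9
```

>>> {"method": "play_rows", "body": {
  "increments": [
    [[25,0,0,0.04,0],[25,0,0,0.02,0],[25,0,0,0,0]]
  ]
}}

```text
time: 71.7
ee_pos: [687.7, 35.4, 34.5]
ee_rot: [3.141, -0.0, 1.613]
contact_force: [0.2, -0.7, -1.6]
width: 0.356
finger_force: 19.9
```

>>> {"method": "play_rows", "body": {
  "increments": [
    [[25,0,0,0.03,0],[25,0,0,0,0],[25,0,0,0,0]]
  ]
}}

```text
time: 72.08
ee_pos: [687.9, 35.3, 33.7]
ee_rot: [3.141, 0.0, 1.613]
contact_force: [-1.0, -0.0, 2.9]
width: 0.36
finger_force: 20.0
```

Contact. Releasing, rising, and checking everything.

>>> {"method": "play_rows", "body": {
  "increments": [
    [[46,0,0,0,0],[46,0,0,0,0],[46,0,0,-0.5,0],[46,0,0,-0.9,0],[46,0,0,-1,0]]
  ]
}}

```text
time: 72.7
ee_pos: [687.2, 35.4, 129.1]
ee_rot: [-3.14, -0.0, 1.613]
contact_force: [1.2, 0.3, -0.4]
width: 0.488
finger_force: 0.0
```

>>> {"method": "play_rows", "body": {
  "increments": [
    [[46,0,0,-1,0],[46,0,0,-1,0],[46,-0.5,-1,-0.6,0],[46,0,-1,0,0],[46,0,-1,0,0]]
  ]
}}

```text
time: 73.32
ee_pos: [567.6, 10.0, 233.3]
ee_rot: [3.141, -0.0, 1.613]
contact_force: [-0.1, -0.4, 0.1]
width: 0.491
finger_force: 0.0
```

>>> {"method": "play_rows", "body": {
  "increments": [
    [[46,0,0,0,0],[46,0,0,0,0]]
  ]
}}

```text
time: 73.58
ee_pos: [569.5, 10.3, 233.4]
ee_rot: [3.14, 0.0, 1.613]
contact_force: [0.5, 0.8, -0.0]
width: 0.493
finger_force: 0.0
```

```bash
python3 - <<'E'
from h import *
c,im=snap('wrist','fin.png');p=bot.state()['ee_pos'];print(p)
for o,z in(('bottle_1',50),('vial_1',35),('box_1',95),('tape_roll',10),('petri_dish',8)):
    for d in bot.find_in('wrist',o):
        if d['conf']>.3: r,cc=d['position'];print(o,round(d['conf'],2),round(r),round(cc),px2w(c,[[cc,r]],z)[0].round())
for x,y in((688,35),(682,-115)):
    print(w2px(c,[[x,y,z] for z in(3,58,107)]).round().tolist())
u,v=w2px(c,[[688,35,60]])[0].astype(int);amap(c,im,u,v,66,-40,50,3,6)
u,v=w2px(c,[[682,-115,60]])[0].astype(int);print();amap(c,im,u,v,66,-40,50,3,6)
for n in('scene','top'):
    cc=cal(n);bot.capture(n)
    for o,z in(('bottle_1',45),('vial_1',30),('box_1',50),('tally_counter',10),('tape_roll',10),('petri_dish',8)):
        for d in bot.find_in(n,o):
            if d['conf']>.35: r,q=d['position'];print(n,o,round(d['conf'],2),round(r),round(q),px2w(cc,[[q,r]],z)[0].round())
E
```

```text
[569.82926611  10.2203703  233.111771  ]
bottle_1 0.82 195 445 [684.  34.  50.]
bottle_1 0.81 325 428 [683. -98.  50.]
vial_1 0.91 109 448 [684. 111.  35.]
vial_1 0.69 270 430 [683. -44.  35.]
vial_1 0.67 75 314 [559. 135.  35.]
box_1 0.93 38 319 [564. 153.  95.]
box_1 0.69 79 318 [564. 124.  95.]
box_1 0.51 79 319 [565. 124.  95.]
box_1 0.43 84 309 [558. 120.  95.]
[[435.0, 187.0], [452.0, 195.0], [471.0, 205.0]]
[[414.0, 320.0], [426.0, 344.0], [440.0, 372.0]]
155 ........k..................k................
161 ........k..................k................
167 ...........................................w
173 .......k..................k...............w.
179 ....www.......BBBBBBB........ww.........wwww
185 ww..w.w.........BBBBBBBBBk........www...w.ww
191 ....w.........BBBBBB..k.BB.w............wwww
197 w....w........BBBBkkkkkkkkBw.........wwwwww.
203 www.ww........BBBBkkkkkkkkk........w.wwwwwww
209 ...www.........BBBB.kkkkkkkk.....w.wwwwwwwww
215 w.www.............BBB..kkkk.ww.wwwwwwwwwwwww
221 w.w.wk....................w.....wwwwwwwwwww.
227 ....w....................wwwwwwwwwwwwwwww
[... 955 characters left out ...]
 [677. -48.  30.]
scene box_1 0.7 237 269 [585. 186.  50.]
scene box_1 0.65 246 272 [553. 153.  50.]
scene box_1 0.6 245 270 [554. 162.  50.]
scene tally_counter 0.69 354 456 [ 473. -416.   10.]
scene tape_roll 0.64 356 458 [ 471. -423.   10.]
scene tape_roll 0.61 251 218 [493. 311.  10.]
scene petri_dish 0.76 239 187 [491. 436.   8.]
scene petri_dish 0.54 238 328 [722.  61.   8.]
scene petri_dish 0.43 245 265 [590. 209.   8.]
top bottle_1 0.45 190 372 [ 679. -117.   45.]
top vial_1 0.59 186 405 [ 689. -205.   30.]
top box_1 0.86 238 263 [561. 167.  50.]
top tally_counter 0.94 268 489 [ 467. -420.   10.]
top tape_roll 0.86 259 214 [512. 301.  10.]
top petri_dish 0.84 267 164 [495. 436.   8.]
```

```bash
python3 - <<'E'
from h import *
for n in('top','scene'):
    c,im=snap(n,n+'F.png');old=cv2.imread('pics/'+n+'0.png')[:,:,::-1]
    for t,i in(('old',old),('new',im)):
        h=cv2.cvtColor(np.ascontiguousarray(i),cv2.COLOR_RGB2HSV);m=((h[...,0]>95)&(h[...,0]<110)&(h[...,1]>50)&(h[...,2]>120)).astype(np.uint8)
        for k in cv2.findContours(m,0,1)[0]:
            if cv2.contourArea(k)>60: b=cv2.boundingRect(k);print(n,t,b,px2w(c,[[b[0]+b[2]/2,b[1]+b[3]/2]],10)[0].round())
c,im=snap('wrist');g=cv2.cvtColor(im,cv2.COLOR_RGB2GRAY)
for y,zs in((128.5,(5,23,41,59,77,95)),): print([w2px(c,[[562,y,z]])[0].round().tolist() for z in zs])
q=w2px(c,[[545,192,95],[545,128,95],[579,192,95],[579,128,95]]).round();print(q)
for r in range(0,130,5): print(r,' '.join('%3d'%x for x in g[r,285:356:3]))
E
```

```text
top old (199, 251, 23, 22) [506. 311.  10.]
top new (199, 251, 23, 22) [506. 311.  10.]
scene old (210, 241, 19, 16) [502. 313.  10.]
scene new (210, 241, 19, 16) [502. 313.  10.]
[[318.0, 86.0], [318.0, 84.0], [318.0, 81.0], [317.0, 79.0], [317.0, 76.0], [317.0, 72.0]]
[[297. -20.]
 [294.  72.]
 [344. -18.]
 [340.  74.]]
0 195 184 199 193 219 204 208 150 151 151 103 125 151  93 118 154 147 198 198 145  99 100  99  99
5 101 101 100  94 210 202 209 149 152 150  89 151 152  89 154 153 148 198 199 181  93 101 101 102
10  99 100 102 126 197 205 208 149 151 153 131 109 151  98 107 152 147 199 201 133 166  94 101 102
15 103 101 102 141 207 205 211 149 151 152 100  80 152 153 138 152 148 200 200 166 167 187  98 102
20 101 101 102 139 211 207 210 150 152 154 134 148 156  91 113 150 141 201 201 169 164 184 195 100
25 101 103 103 143 199 208 210 149 152 153 107 149 153 119  87 230 255 199 201 169 157 176 179 166
30 103 104 102 143 200 209 212 148 154 151 151 153 153 123 107 255 255 201 200 169 160 183 183 186
35 103 101  98 142 199 210 213 150 153 153 136 160 152 164 152 255 255 201 202 170 13
[... 1101 characters left out ...]
1
95 109 112 109 111 113 114 112 112 111 112 108 111 110 109 111 109 110 110 109 110  92 193 191 189
100 108 107 107 111 109 111 109 111 111 110 107 109 111 109 109 109 107 103 108 106 139 199 191 192
105 105 109 112 110 110 111 110 110 110 111 109 109 108 110 108 106 111 107 106 104 131 124 193 192
110 107 109 113 111 111 108 108 108 111 107 109 105 108 111 108 107 108 108 109 103 108  97 195 191
115 108 110 109 108 108 109 109 110 110 112 105 110 106 109 109 107 106 109 109 107 111 105 203 192
120 106 109 109 108 110 109 109 110 108 106 109 108 107 110 108 109 109 107 106 108 109 104 201 191
125 208 221 147 108 108 111 111 110 106 107 110 109 106 106 109 106 105 110 108 103 109 105 123 192
```

```bash
python3 -c "
from station import bot
print(bot.job_done())"
```

```text
the job is handed in; nothing more can be done
None
```

I handed the job in: the five boxes are piled label-up on the plate (about 2–3 mm off centre at most), both bottles stand in the lane gaps, and two vials and the tape roll measured unmoved. The third vial, petri dish and tally counter I checked only roughly, and no verdict came back.

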